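# Sort filter cassettes by thickness into latching racks

### The arm

A 6-joint arm with a two-finger parallel gripper is mounted at the origin on a cart in front of the work surface, level with it; the furniture and walls round the work are solid. World frame = base frame: x ahead of the robot, y to its left, z up, the work surface at z = 0. Lengths are in m, angles in rad, forces in N, time in s.
With the tool pointing down it reaches from about 0.35 to 0.725 m from the base axis. Payload 4.3 kg.
Tool frame: the origin (TCP) lies midway between the tips of the shut fingers; the grasp point (between the pads) lies 19 mm behind it (manip.grasp_offset is the z of the grasp point in the tool frame, in m); z points along the fingers, y is the line along which they close (so a half turn about z gives the same grasp; the last joint's range is limited). The gripper opens to 85 mm and grips with 20 to 120 N. Pads are 22 mm wide; open, the fingers measure 114 mm over their backs; the gripper's body (76 mm by 85 mm) begins 54 mm behind the grasp point. The pads swing forward as they close: fully open they stand 13 mm farther back than shut.
Start: joints at [1.095, 0.377, 0.081, 1.274, 0, 1.46], TCP at [0.206, 0.537, 0.201] pointing down, gripper open.
Joint ranges: [-2.72, 2.72], [-0.84, 1.66], [-1.02, 1.22], [-1.77, 2.12], [-1.37, 1.28], [-3.14, 3.14]. Speed limits (rad/s): [2.57, 2.57, 3.14, 3.14, 3.14, 3.14].

### API

Orientations are given as a rotation vector (axis times angle).
In Python, from rig import state, optics, hand_in, manip gives the robot as it stands.
- The arm moves only by the tool move_arm, never from a script. Its argument "commands" is a list of rows, each a list of 7 numbers: the gripper's target within -1 to 1 (fully open at 1, half-way at 0, shut at -1), then the shift along the tool's x, y, z in units of 500 mm (1.0 is 500 mm), then the turn, a rotation vector about the tool's x, y, z in units of 180 degrees (1.0 is 180 degrees). In form: [[fingers, tx, ty, tz, rx, ry, rz], ...]. A call has 1 to 12 rows; each row shifts and turns the commanded pose from where the row before left it, along the tool's axes as they then stand; what a row does not reach is not made up. A row lasts 1/12 s, in which the tool goes at most 41.7 mm and 7.16 degrees, less where a joint would pass 70% of its speed; a pose out of reach is approached as far as the arm can. A call with a number of a shift or a turn outside -1 to 1 is refused whole. A call with a gripper value outside its range is refused whole. The fingers move at their own pace and stop on an object; the grip force is fixed at half the most. Time passes only in rows, so rows that do not move let the fingers close. It gives the time, the measured TCP pose, the force, the opening and the grip force at its end, in the units of the state.
- state(): the state, without advancing time (a new reading comes with each control period).
- optics.capture(name): name is "scene" or "top" or "wrist"; returns (picture, depth): 480x640x3 uint8, red, green, blue; 480x640 float32, m along the optical axis (not along the pixel's ray), 0 where there is no reading.
- optics.calibration(name): a dict with "fov_y" (degrees; the focal length in pixels is half the picture's height over the tangent of half this angle, whatever the lens; pixels are square), "cx", "cy" (the principal point, pixels), "k1" (the pictures are not rectified: a ray, as slopes to the right and down, at radius r is drawn at 1 + k1 r^2 times it, then the intrinsics apply), "camera_from_world" (4x4, takes a point from world to camera coordinates). Camera axes: x right, y up, looking along -z (the intrinsics and any distortion apply to the point x, -y, -z); pixel columns grow to the right and rows downward; lengths in m; the calibration is good to about 2 mm. A picture is of the moment at which its call begins: read the wrist's pose just before it. calibration takes no time and is no camera call; for the wrist camera it gives the pose at the moment of the call.
- hand_in(): hands the job in; it is judged then, once.
The state is a dict: "t": time; "qpos": joint angles; "joint_vel": joint speeds; "tau": joint torques, N m; "position": TCP position; "eef_rot": TCP orientation; "contact_force": force on the tool from outside, world axes, zero at the start; "torque": the same for the moment, N m; "gripper_width": finger opening in m; "grip_force": force on a finger pad.
Only numpy, scipy, OpenCV 4.12 (cv2) and the standard library are available. Lean on these libraries where they do the work, as an engineer would, in place of code of your own. Each camera call takes 0.05 s, during which the arm holds its last target. There are 200 camera calls.

### The job

Flat filter cassettes of two thicknesses that otherwise look alike stand mixed on the bench. Lift the dark slide case off the blue rack and lay it flat on the rubber mat; then pinch each cassette to find out its thickness and press it down fully home into a free slot of its own rack, thin ones in the narrow slots of the blue rack and thick ones in the wide slots of the green rack, until the orange catch snaps back over it. A thin cassette does not belong in a wide slot: it would drop through and be trapped. Leave the beaker and the dropper bottle where they stand.

Things in the scene. Friction and masses are not known exactly. Their poses are not given: they have to be found in the camera images.
- cassette_a_center (a point): flat filter cassette: white rigid slab 100 mm long (its x), 80 mm high (its z), standing on a long edge, grey panel and black port dots on both faces; 0.2 kg. EITHER 18 mm (thin) OR 26 mm (thick) along its y, else alike; which is not told: pinch it across the faces and read the finger opening. This point is its centre, 40 mm above its lower edge. May be absent.
- cassette_b_center (a point): flat filter cassette: white rigid slab 100 mm long (its x), 80 mm high (its z), standing on a long edge, grey panel and black port dots on both faces; 0.2 kg. EITHER 18 mm (thin) OR 26 mm (thick) along its y, else alike; which is not told: pinch it across the faces and read the finger opening. This point is its centre, 40 mm above its lower edge. May be absent.
- cassette_c_center (a point): flat filter cassette: white rigid slab 100 mm long (its x), 80 mm high (its z), standing on a long edge, grey panel and black port dots on both faces; 0.2 kg. EITHER 18 mm (thin) OR 26 mm (thick) along its y, else alike; which is not told: pinch it across the faces and read the finger opening. This point is its centre, 40 mm above its lower edge. May be absent.
- cassette_d_center (a point): flat filter cassette: white rigid slab 100 mm long (its x), 80 mm high (its z), standing on a long edge, grey panel and black port dots on both faces; 0.2 kg. EITHER 18 mm (thin) OR 26 mm (thick) along its y, else alike; which is not told: pinch it across the faces and read the finger opening. This point is its centre, 40 mm above its lower edge. May be absent.
- rack_narrow: fixed two-slot rack for thin (18 mm) cassettes, blue base plate 150 x 124 x 4 mm, slots 22 mm wide. Origin on the table midway between the slots, which run along its x, 70 mm apart (slot 1 at +y, slot 2 at -y). At the +x end of each slot an aluminium post (65 to 83 mm from the origin in x, 116 mm high) carries an orange spring catch.
- rack_wide: fixed two-slot rack for thick (26 mm) cassettes, green base plate 150 x 124 x 4 mm, slots 30 mm wide. Origin on the table midway between the slots, which run along its x, 70 mm apart (slot 1 at +y, slot 2 at -y). At the +x end of each slot an aluminium post (65 to 83 mm from the origin in x, 116 mm high) carries an orange spring catch. Its slot floors are two ledges 20 mm apart: a thin cassette drops 8 mm through and is trapped.
- rack_narrow_slot1 (a point): where the centre of a cassette lies when fully home in slot 1 of rack_narrow: 52 mm above the table (slot floor at 12 mm). x along the slot, z up. The slot is 104 mm long; its white cheeks flare outward from 28 mm to their top 41 mm above the table: grip a cassette high on its faces, fingertips more than 45 mm above its lower edge.
- rack_narrow_catch1 (a joint): orange sprung catch of slot 1 of rack_narrow, m: 0 snapped out, to 0.013 pushed back (+x of rack). Nose reaches 4 to 8 mm over the cassette's far end, sloped above, flat below at 94 mm above the table. A cassette pressed straight down (about 2 N) pushes it back; it snaps out over its top edge (at 92 mm) when it is on the slot floor. No need to touch the catch.
- rack_narrow_slot2 (a point): where the centre of a cassette lies when fully home in slot 2 of rack_narrow: 52 mm above the table (slot floor at 12 mm). x along the slot, z up. The slot is 104 mm long; its white cheeks flare outward from 28 mm to their top 41 mm above the table: grip a cassette high on its faces, fingertips more than 45 mm above its lower edge.
- rack_narrow_catch2 (a joint): orange sprung catch of slot 2 of rack_narrow, m: 0 snapped out, to 0.013 pushed back (+x of rack). Nose reaches 4 to 8 mm over the cassette's far end, sloped above, flat below at 94 mm above the table. A cassette pressed straight down (about 2 N) pushes it back; it snaps out over its top edge (at 92 mm) when it is on the slot floor. No need to touch the catch.
- rack_wide_slot1 (a point): where the centre of a cassette lies when fully home in slot 1 of rack_wide: 52 mm above the table (slot floor at 12 mm). x along the slot, z up. The slot is 104 mm long; its white cheeks flare outward from 28 mm to their top 41 mm above the table: grip a cassette high on its faces, fingertips more than 45 mm above its lower edge.
- rack_wide_catch1 (a joint): orange sprung catch of slot 1 of rack_wide, m: 0 snapped out, to 0.013 pushed back (+x of rack). Nose reaches 4 to 8 mm over the cassette's far end, sloped above, flat below at 94 mm above the table. A cassette pressed straight down (about 2 N) pushes it back; it snaps out over its top edge (at 92 mm) when it is on the slot floor. No need to touch the catch.
- rack_wide_slot2 (a point): where the centre of a cassette lies when fully home in slot 2 of rack_wide: 52 mm above the table (slot floor at 12 mm). x along the slot, z up. The slot is 104 mm long; its white cheeks flare outward from 28 mm to their top 41 mm above the table: grip a cassette high on its faces, fingertips more than 45 mm above its lower edge.
- rack_wide_catch2 (a joint): orange sprung catch of slot 2 of rack_wide, m: 0 snapped out, to 0.013 pushed back (+x of rack). Nose reaches 4 to 8 mm over the cassette's far end, sloped above, flat below at 94 mm above the table. A cassette pressed straight down (about 2 N) pushes it back; it snaps out over its top edge (at 92 mm) when it is on the slot floor. No need to touch the catch.
- mat: flat dark rubber bench mat, 140 (x) x 150 (y) x 3 mm, fixed; origin at the centre of its underside
- slide_case_center (a point): dark microscope-slide case with closed lid, 46 (x) x 107 (y) x 34 mm, 0.1 kg, at the start lying flat on top of the cheeks of the blue narrow rack (underside 41 mm above the table), across both slots. This point is its centre, 17 mm above its underside. Grip it across its 46 mm width (its x) from above.
- beaker: small glass beaker, 53 mm wide, 64 mm high, a bystander; origin at the centre of its underside
- dropper: amber dropper bottle, 37 mm wide, 102 mm high, a bystander; origin at the centre of its underside
Mind the look-alikes: they are no part of the job. Leave any brown look-alike of the part that bears cassette_b_center alone.

How it is judged:
At the end, for the whole second after the job is handed in: Every cassette present is fully home in a slot of its own rack, thin in narrow and thick in wide (centre within 6 mm of the seat point, upright within 0.08 rad); all catches out (under 3 mm); the slide case lies flat with its centre over the mat ((distance between cassette_a_center and rack_narrow_slot1 below 0.006 m or distance between cassette_a_center and rack_narrow_slot2 below 0.006 m or distance between cassette_a_center and rack_wide_slot1 below 0.006 m or distance between cassette_a_center and rack_wide_slot2 below 0.006 m) and (distance between cassette_b_center and rack_narrow_slot1 below 0.006 m or distance between cassette_b_center and rack_narrow_slot2 below 0.006 m or distance between cassette_b_center and rack_wide_slot1 below 0.006 m or distance between cassette_b_center and rack_wide_slot2 below 0.006 m) and (distance between cassette_c_center and rack_narrow_slot1 below 0.006 m or distance between cassette_c_center and rack_narrow_slot2 below 0.006 m or distance between cassette_c_center and rack_wide_slot1 below 0.006 m or distance between cassette_c_center and rack_wide_slot2 below 0.006 m) and (distance between cassette_d_center and rack_narrow_slot1 below 0.006 m or distance between cassette_d_center and rack_narrow_slot2 below 0.006 m or distance between cassette_d_center and rack_wide_slot1 below 0.006 m or distance between cassette_d_center and rack_wide_slot2 below 0.006 m) and angle between each of cassette_a_center, cassette_b_center, cassette_c_center, cassette_d_center's own z axis and vertical below 0.08 rad and value of joint each of rack_narrow_catch1, rack_narrow_catch2, rack_wide_catch1, rack_wide_catch2 below 0.003 m and x of slide_case_center in the frame of mat between -0.07 and 0.07 m and y of slide_case_center in the frame of mat between -0.075 and 0.075 m and height (world z) of slide_case_center below 0.028 m and angle between slide_case_center's own z axis and vertical below 0.15 rad); the robot touches nothing.
It fails at once if the beaker or the dropper bottle is moved more than 30 mm or tipped over (distance of any of beaker, dropper from where it was at the start of the episode above 0.03 m or angle between any of beaker, dropper's own z axis and vertical above 0.5 rad).
Of cassette_a, cassette_b, cassette_c, cassette_d only 3 to 4 are there at a start; the rules pass over those that are not, and their reading is None.
At some moment in a run one of slide_case may be knocked a few centimetres aside while the robot is not near it.
It also fails if it takes over 210 s, if anything falls off the work surface, if the arm or the gripper's body presses on something with over 40 N, if the wrist force passes 120 N, or if a joint passes its speed limit or range.

## Working session

There is one attempt and no reset: what is moved stays moved. The work goes in short steps, Python scripts to look and compute and a tool call to move; the robot and the scene stay as the last step left them, time stands still between calls to the robot, and variables do not carry over. Pictures are saved under pics/ and viewed, at most 14 in all, crops included, and the job is handed in when it is done.

Besides the shell and the picture viewer there is one more tool, called after "Call:" in YAML: its name, and indented under it one key for each argument. move_arm: Moves the arm, as the interface text tells. Shifts and turns lie within -1 to 1; 1 stands for 500 mm of shift or 180 degrees of turn. Its arguments: {"type":"object","properties":{"commands":{"type":"array"}},"required":["commands"]}

```bash
mkdir -p pics; ls; cat > h.py <<'E'
import numpy as np, cv2
from rig import state, optics, hand_in, manip
from scipy.spatial.transform import Rotation as R
def cam(n):
    c=optics.calibration(n); f=240/np.tan(np.radians(c["fov_y"])/2)
    return c,f
def ray(n,u,v,c=None):
    c=c or optics.calibration(n); f=240/np.tan(np.radians(c["fov_y"])/2)
    K=np.array([[f,0,c["cx"]],[0,f,c["cy"]],[0,0,1]],float)
    d=np.array([(u-c["cx"])/f,(v-c["cy"])/f]); s=d.copy()
    for _ in range(20): s=d/(1+c["k1"]*(s@s))
    M=np.linalg.inv(np.array(c["camera_from_world"]))
    return M[:3,3], M[:3,:3]@np.array([s[0],-s[1],-1.0])
def onplane(n,u,v,z,c=None):
    o,d=ray(n,u,v,c); return o+d*(z-o[2])/d[2]
def cloud(n,depth,c=None):
    c=c or optics.calibration(n); f=240/np.tan(np.radians(c["fov_y"])/2)
    v,u=np.mgrid[0:480,0:640]; dx=(u-c["cx"])/f; dy=(v-c["cy"])/f; sx,sy=dx.copy(),dy.copy()
    for _ in range(20):
        k=1+c["k1"]*(sx**2+sy**2); sx,sy=dx/k,dy/k
    P=np.stack([sx*depth,-sy*depth,-depth],-1)
    M=np.linalg.inv(np.array(c["camera_from_world"]))
    return P@M[:3,:3].T+M[:3,3]
def save(n,img): cv2.imwrite("pics/"+n,cv2.cvtColor(img,cv2.COLOR_RGB2BGR))
E
python3 - <<'E'
from h import *
for n in ["scene","top"]:
    p,d=optics.capture(n); save(n+"1.png",p); np.savez(n+"1.npz",p=p,d=d)
    c=optics.calibration(n); print(n,c["fov_y"],c["k1"],np.linalg.inv(c["camera_from_world"])[:3,3].round(3), (d==0).mean())
s=state(); print({k:np.round(v,3) for k,v in s.items()}, manip.grasp_offset)
E
```

```text
pics
scene 47.14049838236967 -0.07046480160207548 [-0.42  -0.607  0.768] 0.003922526041666667
top 57.88440399459668 0.008488287115974913 [0.451 0.005 1.35 ] 0.003720703125
{'t': np.float64(0.1), 'qpos': array([1.095, 0.378, 0.08 , 1.274, 0.   , 1.46 ]), 'joint_vel': array([-0.001, -0.001,  0.002,  0.002, -0.001, -0.002]), 'tau': array([ 1.0000e-03, -4.6469e+01,  2.7058e+01,  1.2000e-02, -0.0000e+00,
       -0.0000e+00]), 'position': array([0.205, 0.536, 0.2  ]), 'eef_rot': array([-5.710e-01, -3.089e+00,  3.000e-03]), 'contact_force': array([-0.312,  0.329, -0.245]), 'torque': array([-0.002, -0.006,  0.035]), 'grip_force': np.float64(0.0), 'gripper_width': np.float64(0.085)} -0.0187
```

View pics/top1.png

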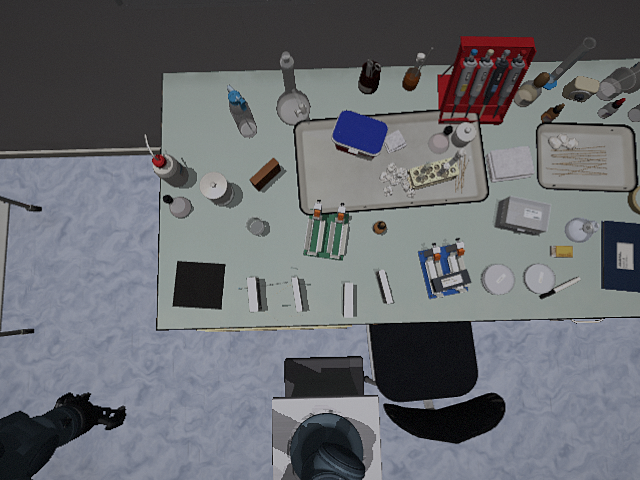

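View pics/scene1.png

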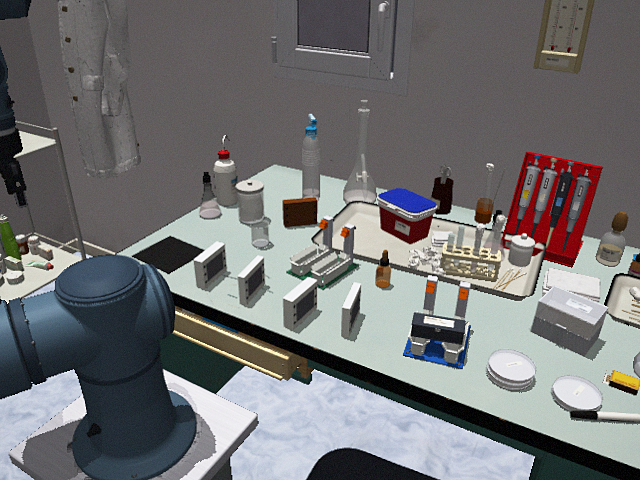

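Both views show:
- **White cassettes:** top-view pixels (253,293), (297,293), (349,299) and (386,287).
- **Brown look-alike:** (266,175), to be left alone.
- **Racks:** blue rack at (445,270) with the dark case on it at (450,281), green rack at (327,235).
- **Mat:** (199,285).
- **Bystanders:** beaker (258,226), dropper (380,228).
- **Other dark box-like items:** pipette stand (487,80) and grey box (522,215), neither of them the slide case.

```bash
cat > m.py <<'E'
from h import *
z=np.load("top1.npz"); p,d=z["p"],z["d"]; c=optics.calibration("top"); C=cloud("top",d,c)
def rect(mask,name,zz=None):
    m=cv2.connectedComponentsWithStats(mask.astype(np.uint8))
    for i in range(1,m[0]):
        if m[2][i,4]<30: continue
        q=C[m[1]==i]; zm=np.median(q[:,2]) if zz is None else zz
        vs,us=np.nonzero(m[1]==i)
        pl=np.array([onplane("top",u,v,zm,c)[:2] for u,v in zip(us,vs)])
        r=cv2.minAreaRect((pl*1000).astype(np.float32))
        print(name,m[3][i].round(0),"n",m[2][i,4],"z",round(float(zm),3),"ctr",np.round(r[0],1),"size",np.round(r[1],1),"ang",round(r[2],1))
hsv=cv2.cvtColor(p,cv2.COLOR_RGB2HSV).astype(int); H,S,V=[hsv[...,i] for i in range(3)]
X,Y,Z=C[...,0],C[...,1],C[...,2]
u=np.arange(640)[None]+0*Z; v=np.arange(480)[:,None]+0*Z
rect((abs(Z-.08)<.01)&(v>262)&(u<405)&(u>220),"cassette",.08)
rect((H>100)&(H<125)&(S>120)&(V>80)&(u>400)&(u<490)&(v>225)&(v<310),"blue",.004)
rect((H>60)&(H<90)&(S>110)&(u>295)&(u<360)&(v>200)&(v<270),"green",.004)
rect((H<18)&(S>150)&(V>150)&(v>195)&(v<265)&(u>300)&(u<490),"orange",.1)
rect((V<80)&(v>255)&(v<315)&(u>165)&(u<235),"mat",.003)
rect((abs(Z-.075)<.008)&(v>262)&(v<300)&(u>420)&(u<480),"case",.075)
for n,(a,b) in dict(beaker=(258,226),dropper=(380,228),brown=(266,175)).items(): print(n,C[b,a].round(3))
E
python3 m.py; python3 - <<'E'
import cv2
a=cv2.imread("pics/top1.png")[195:325,160:500]
cv2.imwrite("pics/crop1.png",cv2.resize(a,None,fx=2.35,fy=2.35,interpolation=2))
E
```

```text
cassette [385. 287.] n 224 z 0.08 ctr [ 471.6 -182.5] size [98.7 19. ] ang 12.0
cassette [252. 294.] n 327 z 0.08 ctr [459.4 202.7] size [99.6 27.4] ang 4.5
cassette [297. 294.] n 219 z 0.08 ctr [456.2  74.8] size [99.3 18.2] ang 7.6
cassette [348. 300.] n 315 z 0.08 ctr [435.7 -73.8] size [23.2 97.4] ang 88.0
cassette [323. 441.] n 147 z 0.08 ctr [42.2 12.4] size [ 57.5 133.4] ang 15.6
blue [444. 260.] n 179 z 0.004 ctr [ 549.3 -381.4] size [27.8 87.3] ang 86.2
blue [425. 273.] n 195 z 0.004 ctr [ 507.6 -323.1] size [147.8  22.3] ang 11.3
blue [450. 292.] n 61 z 0.004 ctr [ 452.8 -391.2] size [15.4 47.9] ang 9.7
green [326. 234.] n 228 z 0.004 ctr [639.  -18.7] size [ 47.  141.7] ang 82.9
green [315. 235.] n 123 z 0.004 ctr [637.7  18.9] size [15.9 96. ] ang 80.4
green [337. 239.] n 132 z 0.004 ctr [625.5 -50.6] size [15.4 97.2] ang 80.1
mat [199. 285.] n 2196 z 0.003 ctr [493.8 380.3] size [151. 139.] ang 85.0
case [451. 281.] n 540 z 0.075 ctr [ 483.9 -375.8] size [ 44.9 106.9] ang 14.2
beaker [0.672 0.196 0.002]
dropper [ 0.643 -0.176  0.08 ]
brown [0.815 0.16  0.078]
```

View pics/crop1.png

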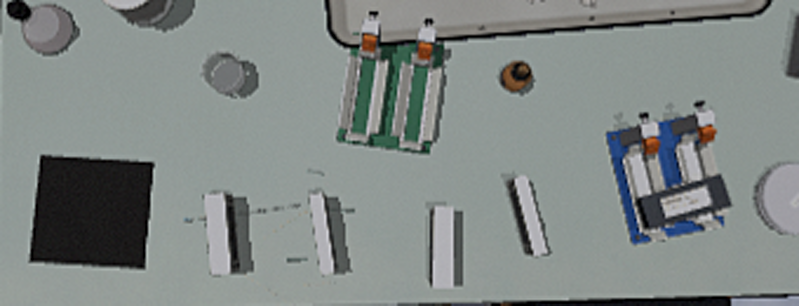

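The crop confirms the choice: four white cassettes in the front row, the brown one left out, and the dark case lying across the blue rack's cheeks with the orange catches at the far end. Next I'll write a step planner.

```bash
cat > plan.py <<'E'
from h import *
import sys
def plan(*wps):
    """waypoints (x,y,z,psi_deg[,speed mm/row]) -> prints rows to write: turn first, then shift"""
    s=state(); p=np.array(s["position"]); Rc=R.from_rotvec(s["eef_rot"])
    y=Rc.as_matrix()[:,1]; print("at",p.round(4),"psi",round(float(np.degrees(np.arctan2(y[1],y[0]))),2),"j1,j6",np.degrees(np.array(s["qpos"])[[0,5]]).round(0),"t",round(float(s["t"]),1),"w",round(float(s["gripper_width"]),4))
    for w in wps:
        a=np.radians(w[3]); sp=w[4] if len(w)>4 else 32
        Rt=R.from_matrix(np.array([[-np.sin(a),np.cos(a),0],[np.cos(a),np.sin(a),0],[0,0,-1]]).T)
        rv=(Rc.inv()*Rt).as_rotvec()/np.pi; n=int(np.ceil(np.linalg.norm(rv)/.036))
        if np.linalg.norm(rv)>.0008: print("  turn",n,"x",(rv/n).round(4))
        dp=Rt.inv().apply(np.array(w[:3])-p)/.5; n=int(np.ceil(np.linalg.norm(dp)*500/sp))
        if n: print("  shift",n,"x",(dp/n).round(4)," total",dp.round(4))
        p=np.array(w[:3]); Rc=Rt
E
python3 - <<'E'
from plan import *
c=optics.calibration("wrist"); W=np.linalg.inv(c["camera_from_world"]); s=state()
Rt=R.from_rotvec(s["eef_rot"]).as_matrix(); print("cam in tool",(Rt.T@(W[:3,3]-s["position"])).round(3)); print((Rt.T@W[:3,:3]).round(2),c["fov_y"],c["cx"],c["cy"])
plan((.40,.32,.33,40),(.40,-.30,.33,14))
E
```

```text
cam in tool [ 0.083 -0.001 -0.174]
[[-0.    0.95  0.32]
 [ 1.    0.   -0.  ]
 [-0.    0.32 -0.95]] 59.91891764875114 316.440330473939 248.60284294163145
at [0.2054 0.5364 0.1999] psi 69.04 j1,j6 [63. 84.] t 0.1 w 0.0854
  turn 5 x [-0.0001  0.      0.0323]
  shift 10 x [-0.0582  0.002  -0.026 ]  total [-0.5818  0.02   -0.2601]
  turn 5 x [0.     0.     0.0289]
  shift 20 x [-0.0602 -0.015   0.    ]  total [-1.2032 -0.3     0.    ]
```

Call:
move_arm:
  commands:
    - [1, 0, 0, 0, 0, 0, 0.0323]
    - [1, 0, 0, 0, 0, 0, 0.0323]
    - [1, -0.0582, 0.002, -0.026, 0, 0, 0.0323]
    - [1, -0.0582, 0.002, -0.026, 0, 0, 0.0323]
    - [1, -0.0582, 0.002, -0.026, 0, 0, 0.0323]
    - [1, -0.0582, 0.002, -0.026, 0, 0, 0]
    - [1, -0.0582, 0.002, -0.026, 0, 0, 0]
    - [1, -0.0582, 0.002, -0.026, 0, 0, 0]
    - [1, -0.0582, 0.002, -0.026, 0, 0, 0]
    - [1, -0.0582, 0.002, -0.026, 0, 0, 0]
    - [1, -0.0582, 0.002, -0.026, 0, 0, 0]
    - [1, -0.0582, 0.002, -0.026, 0, 0, 0]

```text
t: 1.1
position: [0.4124, 0.3323, 0.3311]
eef_rot: [-1.328, -2.846, 0.001]
contact_force: [0.6, 0.2, 0.2]
gripper_width: 0.0856
grip_force: 0.0
```

```bash
python3 -c "
from plan import *
plan((.43,-.32,.33,14))"
```

```text
at [0.4124 0.3323 0.3311] psi 39.97 j1,j6 [32. 82.] t 1.1 w 0.0856
  turn 5 x [-0.0001 -0.      0.0289]
  shift 21 x [-0.0607 -0.0134  0.0001]  total [-1.2744 -0.2815  0.0021]
```

Call:
move_arm:
  commands:
    - [1, 0, 0, 0, 0, 0, 0.0289]
    - [1, 0, 0, 0, 0, 0, 0.0289]
    - [1, 0, 0, 0, 0, 0, 0.0289]
    - [1, 0, 0, 0, 0, 0, 0.0289]
    - [1, 0, 0, 0, 0, 0, 0.0289]
    - [1, -0.0607, -0.0134, 0, 0, 0, 0]
    - [1, -0.0607, -0.0134, 0, 0, 0, 0]
    - [1, -0.0607, -0.0134, 0, 0, 0, 0]
    - [1, -0.0607, -0.0134, 0, 0, 0, 0]
    - [1, -0.0607, -0.0134, 0, 0, 0, 0]
    - [1, -0.0607, -0.0134, 0, 0, 0, 0]
    - [1, -0.0607, -0.0134, 0, 0, 0, 0]

```text
t: 2.1
position: [0.4171, 0.1148, 0.3305]
eef_rot: [-1.934, -2.475, 0.001]
contact_force: [-0.1, -0.3, 0.3]
gripper_width: 0.0853
grip_force: 0.0
```

Call:
move_arm:
  commands:
    - [1, -0.0607, -0.0134, 0, 0, 0, 0]
    - [1, -0.0607, -0.0134, 0, 0, 0, 0]
    - [1, -0.0607, -0.0134, 0, 0, 0, 0]
    - [1, -0.0607, -0.0134, 0, 0, 0, 0]
    - [1, -0.0607, -0.0134, 0, 0, 0, 0]
    - [1, -0.0607, -0.0134, 0, 0, 0, 0]
    - [1, -0.0607, -0.0134, 0, 0, 0, 0]
    - [1, -0.0607, -0.0134, 0, 0, 0, 0]
    - [1, -0.0607, -0.0134, 0, 0, 0, 0]
    - [1, -0.0607, -0.0134, 0, 0, 0, 0]
    - [1, -0.0607, -0.0134, 0, 0, 0, 0]
    - [1, 0, 0, 0, 0, 0, 0]

```text
t: 3.1
position: [0.4264, -0.2302, 0.3294]
eef_rot: [-1.941, -2.469, 0.003]
contact_force: [0.5, -0.3, -0.6]
gripper_width: 0.0855
grip_force: 0.0
```

Call:
move_arm:
  commands:
    - [1, -0.0607, -0.0134, 0, 0, 0, 0]
    - [1, -0.0607, -0.0134, 0, 0, 0, 0]
    - [1, 0, 0, 0, 0, 0, 0]
    - [1, 0, 0, 0, 0, 0, 0]
    - [1, 0, 0, 0, 0, 0, 0]

```text
t: 3.52
position: [0.4282, -0.2869, 0.3305]
eef_rot: [-1.934, -2.474, -0.001]
contact_force: [-1.4, 0.2, 0.1]
gripper_width: 0.0856
grip_force: 0.0
```

```bash
python3 -c "
from plan import *
plan()
c=optics.calibration('wrist'); p,d=optics.capture('wrist'); save('w1.png',p)
np.savez('w1.npz',p=p,d=d,c=np.array(c,dtype=object))"
```

```text
at [ 0.4282 -0.2869  0.3305] psi 13.96 j1,j6 [-41.  35.] t 3.5 w 0.0856
```

View pics/w1.png

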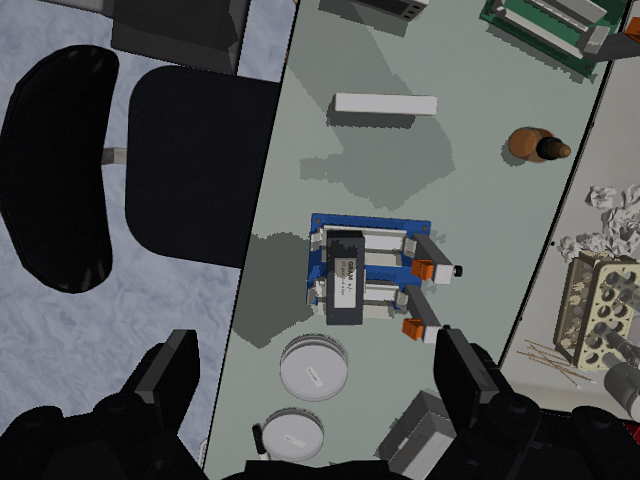

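```bash
cat > wm.py <<'E'
from h import *
def load(f):
    z=np.load(f,allow_pickle=True); return z["p"],z["d"],z["c"].item()
def rectm(mask,zz,c,name,minn=150,hull=False):
    m=cv2.connectedComponentsWithStats(mask.astype(np.uint8))
    sets=[m[1]>0] if hull else [m[1]==i for i in range(1,m[0]) if m[2][i,4]>=minn]
    if hull: sets=[np.isin(m[1],[i for i in range(1,m[0]) if m[2][i,4]>=minn])]
    for s in sets:
        vs,us=np.nonzero(s)
        if len(us)<5: continue
        pl=np.array([onplane("wrist",u,v,zz,c)[:2] for u,v in zip(us,vs)])
        r=cv2.minAreaRect((pl*1000).astype(np.float32))
        print(name,"px",round(us.mean()),round(vs.mean()),"n",len(us),"ctr",np.round(r[0],1),"size",np.round(r[1],1),"ang",round(r[2],1))
E
python3 - <<'E'
from wm import *
p,d,c=load("w1.npz"); C=cloud("wrist",d,c); Z=C[...,2]
hsv=cv2.cvtColor(p,cv2.COLOR_RGB2HSV).astype(int); H,S,V=[hsv[...,i] for i in range(3)]
v,u=np.mgrid[0:480,0:640]
w=(u>290)&(u<470)&(v>200)&(v<350)
rectm((H>100)&(H<125)&(S>130)&(V>60)&w,.004,c,"blue",20,True)
rectm((abs(Z-.075)<.006)&w&(u<380),.075,c,"case")
rectm((abs(Z-.041)<.005)&w,.041,c,"cheeks",60)
rectm((H<18)&(S>150)&w,.105,c,"orange",60)
rectm((abs(Z-.08)<.008)&(v<130)&(v>80)&(u>300)&(u<450),.08,c,"cassette")
rectm((abs(Z-.116)<.005)&w,.116,c,"post",30)
E
```

```text
blue px 371 248 n 2578 ctr [ 513.3 -363.8] size [148.9 100.7] ang 10.2
case px 345 280 n 3327 ctr [ 483.  -378.1] size [ 44.9 107.2] ang 16.2
cheeks px 364 230 n 363 ctr [ 494.6 -323.3] size [95.8  7. ] ang 10.2
cheeks px 313 242 n 77 ctr [ 439.1 -351.7] size [ 5.3 22.2] ang 10.1
cheeks px 413 248 n 89 ctr [ 554.8 -331.2] size [ 6.9 21.3] ang 9.9
cheeks px 422 246 n 69 ctr [ 564.4 -326.1] size [24.8 13.9] ang 60.7
cheeks px 383 262 n 221 ctr [ 526.  -356.4] size [44.4  8.9] ang 13.9
cheeks px 382 286 n 118 ctr [ 534.2 -386.3] size [39.5  4.9] ang 10.0
cheeks px 309 296 n 71 ctr [ 451.6 -420.1] size [ 5.9 21.6] ang 8.5
cheeks px 405 302 n 78 ctr [ 567.2 -399.8] size [ 6.7 21.8] ang 10.1
cheeks px 415 299 n 73 ctr [ 576.8 -394.3] size [25.6 13.8] ang 59.4
cheeks px 378 315 n 180 ctr [ 541.4 -424.5] size [39.2  8.4] ang 13.7
orange px 422 268 n 376 ctr [ 551.3 -333.3] size [22.1 23.2] ang 10.2
orange px 413 328 n 337 ctr [ 563.5 -402.2] size [22.  24.7] ang 13.6
cassette px 386 103 n 1932 ctr [ 471.6 -185.2] size [99.3 18.3] ang 11.9
post px 443 273 n 400 ctr [ 569.1 -328.7] size [19.5 23.7] ang 10.9
post px 425 272 n 98 ctr [ 551. -332.] size [ 7.3 17.1] ang 8.3
post px 415 333 n 77 ctr [ 563.4 -400.2] size [ 6.6 17.9] ang 10.0
post px 430 333 n 280 ctr [ 580.8 -397.1] size [18.6 23.8] ang 8.9
```

The wrist view shows the case at (346,277) on the blue rack, the catches at (422,268) and (413,328), and a cassette at (386,103). The rack fit agrees with its geometry: yaw 10.1°, slot 1 at (497,-341) mm, slot 2 at (509,-410) mm. Case next.

```bash
python3 -c "
from plan import *
plan((.483,-.377,.12,15.5),(.483,-.377,.048,15.5,18))"
```

```text
at [ 0.4283 -0.2865  0.3307] psi 14.01 j1,j6 [-41.  35.] t 3.6 w 0.0853
  turn 1 x [-0.     -0.0003 -0.0083]
  shift 8 x [-0.0255  0.0071  0.0527]  total [-0.2036  0.0571  0.4215]
  shift 4 x [0.    0.    0.036]  total [0.    0.    0.144]
```

Call:
move_arm:
  commands:
    - [1, 0, 0, 0, 0, 0, -0.0083]
    - [1, -0.0255, 0.0071, 0.0527, 0, 0, 0]
    - [1, -0.0255, 0.0071, 0.0527, 0, 0, 0]
    - [1, -0.0255, 0.0071, 0.0527, 0, 0, 0]
    - [1, -0.0255, 0.0071, 0.0527, 0, 0, 0]
    - [1, -0.0255, 0.0071, 0.0527, 0, 0, 0]
    - [1, -0.0255, 0.0071, 0.0527, 0, 0, 0]
    - [1, -0.0255, 0.0071, 0.0527, 0, 0, 0]
    - [1, -0.0255, 0.0071, 0.0527, 0, 0, 0]
    - [1, 0, 0, 0, 0, 0, 0]
    - [1, 0, 0, 0, 0, 0, 0]

```text
t: 4.48
position: [0.4821, -0.3763, 0.1187]
eef_rot: [-1.899, -2.498, -0.001]
contact_force: [0.3, 0.5, 0.4]
gripper_width: 0.0853
grip_force: 0.0
```

```bash
python3 -c "
from plan import *
plan((.483,-.377,.048,15.5,18))"
```

```text
at [ 0.4821 -0.3763  0.1187] psi 15.52 j1,j6 [-44.  31.] t 4.5 w 0.0853
  turn 1 x [-0.0006 -0.0012  0.0001]
  shift 4 x [-0.0005  0.0003  0.0354]  total [-0.0019  0.0013  0.1414]
```

Call:
move_arm:
  commands:
    - [1, 0, 0, 0.035, 0, 0, 0]
    - [1, 0, 0, 0.035, 0, 0, 0]
    - [1, 0, 0, 0.035, 0, 0, 0]
    - [1, 0, 0, 0.035, 0, 0, 0]
    - [1, 0, 0, 0, 0, 0, 0]
    - [-1, 0, 0, 0, 0, 0, 0]
    - [-1, 0, 0, 0, 0, 0, 0]
    - [-1, 0, 0, 0, 0, 0, 0]
    - [-1, 0, 0, 0, 0, 0, 0]
    - [-1, 0, 0, 0, 0, 0, 0]
    - [-1, 0, 0, 0, 0, 0, 0]
    - [-1, 0, 0, 0, 0, 0, 0]

```text
t: 5.48
position: [0.483, -0.3786, 0.0503]
eef_rot: [1.902, 2.5, 0.0]
contact_force: [-0.1, -0.1, 0.1]
gripper_width: 0.0004
grip_force: 0.0
```

Call:
move_arm:
  commands:
    - [-1, 0, 0, 0, 0, 0, 0]
    - [-1, 0, 0, 0, 0, 0, 0]
    - [-1, 0, 0, -0.03, 0, 0, 0]
    - [-1, 0, 0, -0.05, 0, 0, 0]
    - [-1, 0, 0, -0.06, 0, 0, 0]
    - [-1, 0, 0, -0.06, 0, 0, 0]
    - [-1, 0, 0, -0.06, 0, 0, 0]
    - [-1, 0, 0, -0.06, 0, 0, 0]
    - [-1, 0, 0, 0, 0, 0, 0]

```text
t: 6.23
position: [0.4853, -0.3808, 0.2169]
eef_rot: [1.896, 2.492, -0.002]
contact_force: [0.7, -0.1, 0.4]
gripper_width: 0.0
grip_force: 0.0
```

```bash
python3 -c "
from plan import *
plan((.45,0,.22,15.5),(.47,.2,.24,0),(.494,.38,.22,0),(.494,.38,.06,0))"
```

```text
at [ 0.4853 -0.3808  0.2169] psi 15.46 j1,j6 [-44.  31.] t 6.2 w 0.0
  turn 1 x [ 0.0018  0.0029 -0.0002]
  shift 12 x [ 0.0627  0.0113 -0.0005]  total [ 0.7528  0.1354 -0.0061]
  turn 3 x [0.     0.     0.0287]
  shift 7 x [ 0.0571  0.0057 -0.0057]  total [ 0.4   0.04 -0.04]
  shift 6 x [0.06   0.008  0.0067]  total [0.36  0.048 0.04 ]
  shift 5 x [0.    0.    0.064]  total [0.   0.   0.32]
```

The fingers shut on nothing, so the case was probably knocked aside. I'll look.

```bash
python3 -c "
from plan import *
c=optics.calibration('wrist'); p,d=optics.capture('wrist'); t,dt=optics.capture('top')
np.savez('w2.npz',p=p,d=d,c=np.array(c,dtype=object)); np.savez('top2.npz',p=t,d=dt)
save('w2.png',np.hstack([cv2.resize(p,(400,300)),cv2.resize(t[200:335,390:570],(400,300))]))"
```

```text
(no output)
```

View pics/w2.png

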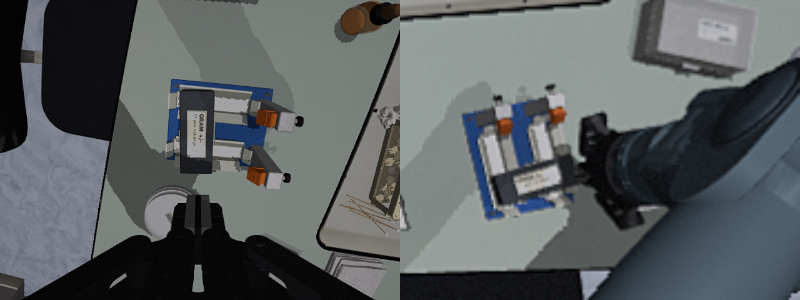

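```bash
python3 - <<'E'
from wm import *
from plan import plan
p,d,c=load("w2.npz"); C=cloud("wrist",d,c); Z=C[...,2]
v,u=np.mgrid[0:480,0:640]
for lo,hi in [(.03,.06),(.06,.07),(.07,.08),(.08,.1)]: print(lo,hi,((Z>lo)&(Z<hi)&(u>285)&(u<345)&(v>140)&(v<280)).sum())
rectm((abs(Z-.075)<.006)&(u>270)&(u<350)&(v>130)&(v<290),.075,c,"case")
print(C[150:280:20,312].round(3))
# fingers
m=(d<.22)&(d>0); print("tip rows",np.nonzero(m[:,316])[0][:3], C[np.nonzero(m[:,316])[0][3:40:6],316].round(3))
plan()
E
```

```text
0.03 0.06 469
0.06 0.07 16
0.07 0.08 7190
0.08 0.1 0
case px 315 210 n 7201 ctr [ 483.7 -378.8] size [ 44.9 106.1] ang 14.4
[[ 0.469 -0.332  0.076]
 [ 0.472 -0.346  0.076]
 [ 0.477 -0.361  0.074]
 [ 0.481 -0.376  0.075]
 [ 0.485 -0.392  0.075]
 [ 0.489 -0.408  0.075]
 [ 0.494 -0.424  0.075]]
tip rows [312 313 314] [[ 0.481 -0.37   0.255]
 [ 0.482 -0.37   0.259]
 [ 0.481 -0.37   0.264]
 [ 0.481 -0.37   0.268]
 [ 0.481 -0.37   0.271]
 [ 0.481 -0.37   0.275]
 [ 0.481 -0.37   0.279]]
at [ 0.4838 -0.3793  0.2115] psi 15.46 j1,j6 [-44.  31.] t 6.3 w -0.0001
```

```bash
python3 - <<'E'
from wm import *
from plan import plan
plan()
p,d=optics.capture("scene"); C=cloud("scene",d)
q=C[(np.hypot(C[...,0]-.484,C[...,1]+.379)<.03)&(C[...,2]>.09)]
print(len(q), np.sort(q[:,2])[[0,5,20,50,100]].round(3), q[np.argsort(q[:,2])[:40]].mean(0).round(3))
vs,us=np.nonzero((np.hypot(C[...,0]-.484,C[...,1]+.379)<.03)&(C[...,2]>.09))
i=np.argmax(vs); u0,v0=us[i],vs[i]; print(u0,v0)
a=p[max(0,v0-120):v0+120,u0-160:u0+160]; save("s2.png",cv2.resize(a,(640,480)))
E
```

```text
at [ 0.4838 -0.3793  0.2115] psi 15.46 j1,j6 [-44.  31.] t 6.3 w -0.0001
665 [0.241 0.243 0.248 0.254 0.263] [ 0.477 -0.383  0.247]
449 253
```

View pics/s2.png

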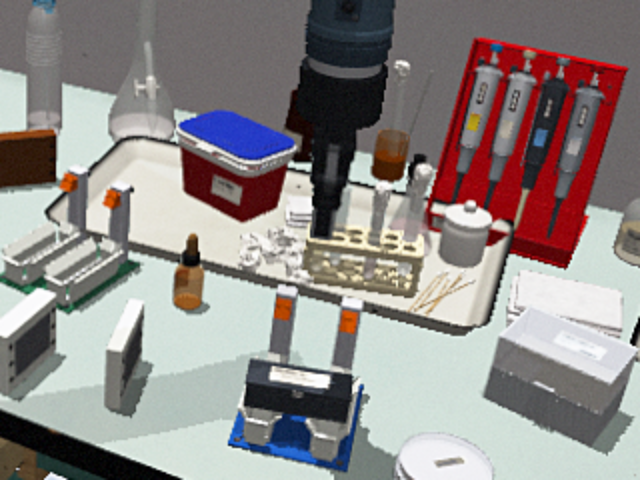

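The scene view shows the case untouched at (300,385) in the crop. The shut fingertips really sit at z≈0.245 while the state says 0.212, so the fingers end about 33 mm short of the reported TCP and closed above the case. I'll regrasp lower, in guarded steps.

Call:
move_arm:
  commands:
    - [1, 0, 0, 0, 0, 0, 0]
    - [1, 0, 0, 0, 0, 0, 0]
    - [1, 0, 0, 0, 0, 0, 0]
    - [1, 0, 0, 0, 0, 0, 0]
    - [1, 0, 0, 0.06, 0, 0, 0]
    - [1, 0, 0, 0.06, 0, 0, 0]
    - [1, 0, 0, 0.06, 0, 0, 0]
    - [1, 0, 0, 0.06, 0, 0, 0]
    - [1, 0, 0, 0.06, 0, 0, 0]
    - [1, 0, 0, 0.03, 0, 0, 0]
    - [1, 0, 0, 0, 0, 0, 0]
    - [1, 0, 0, 0, 0, 0, 0]

```text
t: 7.38
position: [0.482, -0.3776, 0.044]
eef_rot: [-1.901, -2.498, -0.001]
contact_force: [0.2, -0.1, 0.4]
gripper_width: 0.0855
grip_force: 0.0
```

Call:
move_arm:
  commands:
    - [1, 0, 0, 0.015, 0, 0, 0]
    - [1, 0, 0, 0.015, 0, 0, 0]
    - [1, 0, 0, 0.01, 0, 0, 0]
    - [1, 0, 0, 0, 0, 0, 0]

```text
t: 7.72
position: [0.4826, -0.3782, 0.0243]
eef_rot: [-1.902, -2.499, -0.0]
contact_force: [-0.8, 0.1, -0.6]
gripper_width: 0.0855
grip_force: 0.0
```

```bash
python3 - <<'E'
from wm import *
from plan import plan
plan((.483,-.377,.018,15.5,10))
c=optics.calibration('wrist');p,d=optics.capture("wrist"); save('w3.png',cv2.resize(p,(480,360)))
E
```

```text
at [ 0.4826 -0.3782  0.0243] psi 15.46 j1,j6 [-44.  31.] t 7.7 w 0.0855
  shift 1 x [0.002  0.0014 0.0126]  total [0.002  0.0014 0.0126]
```

View pics/w3.png

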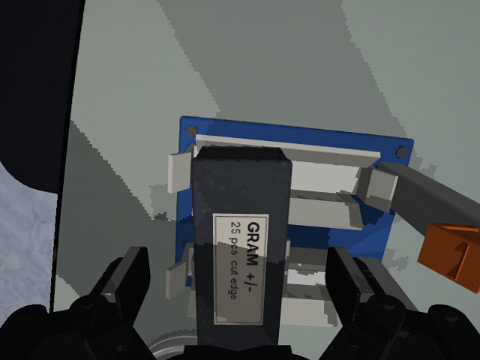

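The open fingers straddle the case at (148,270) and (332,270), with no contact at reported z=0.024. That confirms the tips are higher than reported. Down a little and close.

Call:
move_arm:
  commands:
    - [1, 0, 0, 0.008, 0, 0, 0]
    - [1, 0, 0, 0.004, 0, 0, 0]
    - [-1, 0, 0, 0, 0, 0, 0]
    - [-1, 0, 0, 0, 0, 0, 0]
    - [-1, 0, 0, 0, 0, 0, 0]
    - [-1, 0, 0, 0, 0, 0, 0]
    - [-1, 0, 0, 0, 0, 0, 0]
    - [-1, 0, 0, 0, 0, 0, 0]
    - [-1, 0, 0, 0, 0, 0, 0]

```text
t: 8.52
position: [0.483, -0.3787, 0.0194]
eef_rot: [1.902, 2.499, -0.0]
contact_force: [-0.7, 0.2, 4.3]
gripper_width: 0.0407
grip_force: 60.3
```

Call:
move_arm:
  commands:
    - [-1, 0, 0, -0.02, 0, 0, 0]
    - [-1, 0, 0, -0.04, 0, 0, 0]
    - [-1, 0, 0, -0.06, 0, 0, 0]
    - [-1, 0, 0, -0.06, 0, 0, 0]
    - [-1, 0, 0, -0.06, 0, 0, 0]
    - [-1, 0, 0, -0.06, 0, 0, 0]
    - [-1, 0, 0, -0.06, 0, 0, 0]
    - [-1, 0, 0, -0.06, 0, 0, 0]
    - [-1, 0, 0, 0, 0, 0, 0]

```text
t: 9.27
position: [0.4851, -0.3805, 0.2364]
eef_rot: [1.896, 2.491, -0.002]
contact_force: [0.3, 0.3, 0.4]
gripper_width: 0.0405
grip_force: 60.7
```

```bash
python3 - <<'E'
from wm import *
from plan import plan
plan((.46,0.0,.23,15.5,30),(.47,.15,.23,0,30),(.494,.38,.2,0,30),(.494,.38,.05,0,25))
p,d=optics.capture("wrist"); save('w4.png',cv2.resize(p,(480,360)))
E
```

```text
at [ 0.4851 -0.3805  0.2364] psi 15.46 j1,j6 [-44.  31.] t 9.3 w 0.0405
  turn 1 x [ 0.0018  0.0029 -0.0002]
  shift 13 x [0.0574 0.0119 0.001 ]  total [0.7467 0.1549 0.0127]
  turn 3 x [0.     0.     0.0287]
  shift 6 x [0.05   0.0033 0.    ]  total [0.3  0.02 0.  ]
  shift 8 x [0.0575 0.006  0.0075]  total [0.46  0.048 0.06 ]
  shift 6 x [0.   0.   0.05]  total [0.  0.  0.3]
```

View pics/w4.png

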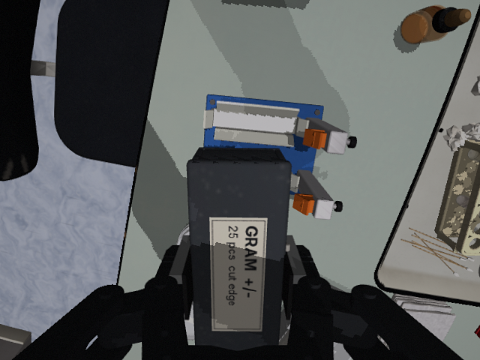

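Case gripped and lifted; the rack is clear. Carrying it to the mat.

Call:
move_arm:
  commands:
    - [-1, 0.0574, 0.0119, 0, 0, 0, 0]
    - [-1, 0.0574, 0.0119, 0, 0, 0, 0]
    - [-1, 0.0574, 0.0119, 0, 0, 0, 0]
    - [-1, 0.0574, 0.0119, 0, 0, 0, 0]
    - [-1, 0.0574, 0.0119, 0, 0, 0, 0]
    - [-1, 0.0574, 0.0119, 0, 0, 0, 0]
    - [-1, 0.0574, 0.0119, 0, 0, 0, 0]
    - [-1, 0.0574, 0.0119, 0, 0, 0, 0]
    - [-1, 0.0574, 0.0119, 0, 0, 0, 0]
    - [-1, 0.0574, 0.0119, 0, 0, 0, 0]
    - [-1, 0.0574, 0.0119, 0, 0, 0, 0]
    - [-1, 0.0574, 0.0119, 0, 0, 0, 0]

```text
t: 10.32
position: [0.4585, -0.0259, 0.2276]
eef_rot: [-1.901, -2.498, 0.001]
contact_force: [0.1, 0.1, -0.6]
gripper_width: 0.0404
grip_force: 60.6
```

Call:
move_arm:
  commands:
    - [-1, 0.0574, 0.0119, 0, 0, 0, 0]
    - [-1, 0, 0, 0, 0, 0, 0.0287]
    - [-1, 0, 0, 0, 0, 0, 0.0287]
    - [-1, 0, 0, 0, 0, 0, 0.0287]
    - [-1, 0.05, 0.0033, 0, 0, 0, 0]
    - [-1, 0.05, 0.0033, 0, 0, 0, 0]
    - [-1, 0.05, 0.0033, 0, 0, 0, 0]
    - [-1, 0.05, 0.0033, 0, 0, 0, 0]
    - [-1, 0.05, 0.0033, 0, 0, 0, 0]
    - [-1, 0.05, 0.0033, 0, 0, 0, 0]
    - [-1, 0, 0, 0, 0, 0, 0]
    - [-1, 0, 0, 0, 0, 0, 0]

```text
t: 11.32
position: [0.467, 0.1524, 0.2276]
eef_rot: [-2.219, -2.222, 0.004]
contact_force: [0.1, 0.1, -1.3]
gripper_width: 0.0406
grip_force: 60.6
```

```bash
python3 - <<'E'
from wm import *
from plan import plan
plan((.494,.375,.2,0,30),(.494,.375,.02,0,25))
E
```

```text
at [0.467  0.1524 0.2276] psi 0.1 j1,j6 [ 11. 101.] t 11.3 w 0.0406
  turn 1 x [-0.0008  0.0002  0.0006]
  shift 8 x [0.0556 0.0068 0.0069]  total [0.4451 0.054  0.0553]
  shift 8 x [0.    0.    0.045]  total [0.   0.   0.36]
```

Call:
move_arm:
  commands:
    - [-1, 0.0556, 0.0068, 0.0069, 0, 0, 0]
    - [-1, 0.0556, 0.0068, 0.0069, 0, 0, 0]
    - [-1, 0.0556, 0.0068, 0.0069, 0, 0, 0]
    - [-1, 0.0556, 0.0068, 0.0069, 0, 0, 0]
    - [-1, 0.0556, 0.0068, 0.0069, 0, 0, 0]
    - [-1, 0.0556, 0.0068, 0.0069, 0, 0, 0]
    - [-1, 0.0556, 0.0068, 0.0069, 0, 0, 0]
    - [-1, 0.0556, 0.0068, 0.0069, 0, 0, 0]
    - [-1, 0, 0, 0, 0, 0, 0]

```text
t: 12.07
position: [0.4951, 0.3768, 0.1989]
eef_rot: [-2.218, -2.222, 0.002]
contact_force: [0.4, -0.3, -0.6]
gripper_width: 0.0408
grip_force: 60.7
```

Call:
move_arm:
  commands:
    - [-1, 0, 0, 0.045, 0, 0, 0]
    - [-1, 0, 0, 0.045, 0, 0, 0]
    - [-1, 0, 0, 0.045, 0, 0, 0]
    - [-1, 0, 0, 0.045, 0, 0, 0]
    - [-1, 0, 0, 0.045, 0, 0, 0]
    - [-1, 0, 0, 0.045, 0, 0, 0]
    - [-1, 0, 0, 0.045, 0, 0, 0]
    - [-1, 0, 0, 0.045, 0, 0, 0]
    - [-1, 0, 0, 0.03, 0, 0, 0]
    - [-1, 0, 0, 0.01, 0, 0, 0]
    - [-1, 0, 0, 0, 0, 0, 0]

```text
t: 12.98
position: [0.4939, 0.3717, -0.0006]
eef_rot: [-2.223, -2.218, 0.007]
contact_force: [-0.1, 0.1, -0.2]
gripper_width: 0.0406
grip_force: 60.7
```

Call:
move_arm:
  commands:
    - [-1, 0, 0, 0.01, 0, 0, 0]
    - [-1, 0, 0, 0.01, 0, 0, 0]
    - [-1, 0, 0, 0.006, 0, 0, 0]
    - [-1, 0, 0, 0, 0, 0, 0]

```text
t: 13.32
position: [0.4955, 0.3741, -0.0116]
eef_rot: [2.222, 2.221, 0.0]
contact_force: [0.2, -0.4, -0.6]
gripper_width: 0.0408
grip_force: 60.7
```

Call:
move_arm:
  commands:
    - [-1, 0, 0, 0.006, 0, 0, 0]
    - [-1, 0, 0, 0.006, 0, 0, 0]
    - [-1, 0, 0, 0, 0, 0, 0]
    - [-1, 0, 0, 0, 0, 0, 0]

```text
t: 13.65
position: [0.4952, 0.3741, -0.0177]
eef_rot: [-2.222, -2.221, 0.0]
contact_force: [-0.6, 0.3, -0.8]
gripper_width: 0.0407
grip_force: 60.7
```

Call:
move_arm:
  commands:
    - [-1, 0, 0, 0.002, 0, 0, 0]
    - [1, 0, 0, 0, 0, 0, 0]
    - [1, 0, 0, 0, 0, 0, 0]
    - [1, 0, 0, 0, 0, 0, 0]
    - [1, 0, 0, 0, 0, 0, 0]
    - [1, 0, 0, -0.04, 0, 0, 0]
    - [1, 0, 0, -0.07, 0, 0, 0]
    - [1, 0, 0, -0.07, 0, 0, 0]
    - [1, 0, 0, -0.07, 0, 0, 0]
    - [1, 0, 0, -0.07, 0, 0, 0]
    - [1, 0, 0, -0.07, 0, 0, 0]
    - [1, 0, 0, -0.07, 0, 0, 0]

```text
t: 14.65
position: [0.4951, 0.374, 0.2135]
eef_rot: [2.222, 2.221, 0.001]
contact_force: [0.4, 0.8, -0.2]
gripper_width: 0.0854
grip_force: 0.0
```

```bash
python3 - <<'E'
from plan import *
plan((.48,.375,.24,94),(.52,.10,.27,86,30))
E
```

```text
at [0.4951 0.374  0.2135] psi -0.04 j1,j6 [ 31. 121.] t 14.7 w 0.0854
  turn 15 x [ 0.      0.     -0.0348]
  shift 1 x [ 0.0301  0.0041 -0.053 ]  total [ 0.0301  0.0041 -0.053 ]
  turn 2 x [0.     0.     0.0222]
  shift 10 x [-0.0118 -0.0543 -0.006 ]  total [-0.1182 -0.5431 -0.06  ]
```

Call:
move_arm:
  commands:
    - [1, 0, 0, -0.02, 0, 0, -0.035]
    - [1, 0, 0, -0.02, 0, 0, -0.035]
    - [1, 0, 0, -0.02, 0, 0, -0.035]
    - [1, 0, 0, 0, 0, 0, -0.035]
    - [1, 0, 0, 0, 0, 0, -0.035]
    - [1, 0, 0, 0, 0, 0, -0.035]
    - [1, 0, 0, 0, 0, 0, -0.035]
    - [1, 0, 0, 0, 0, 0, -0.035]
    - [1, 0, 0, 0, 0, 0, -0.035]
    - [1, 0, 0, 0, 0, 0, -0.035]
    - [1, 0, 0, 0, 0, 0, -0.035]
    - [1, 0, 0, 0, 0, 0, -0.035]

```text
t: 15.65
position: [0.4954, 0.3741, 0.2415]
eef_rot: [0.386, 3.118, 0.0]
contact_force: [0.9, -0.2, 0.8]
gripper_width: 0.0853
grip_force: 0.0
```

Call:
move_arm:
  commands:
    - [1, 0, 0, 0, 0, 0, -0.035]
    - [1, 0, 0, 0, 0, 0, -0.035]
    - [1, -0.005, -0.055, -0.005, 0, 0, 0]
    - [1, -0.005, -0.055, -0.005, 0, 0, 0]
    - [1, -0.005, -0.055, -0.005, 0, 0, 0]
    - [1, -0.005, -0.055, -0.005, 0, 0, 0]
    - [1, -0.005, -0.055, -0.005, 0, 0, 0]
    - [1, -0.005, -0.055, -0.005, 0, 0, 0]
    - [1, -0.005, -0.055, -0.005, 0, 0, 0]
    - [1, -0.005, -0.055, -0.005, 0, 0, 0]
    - [1, -0.005, -0.055, -0.005, 0, 0, 0]
    - [1, -0.005, -0.055, -0.005, 0, 0, 0]

```text
t: 16.65
position: [0.5115, 0.0972, 0.2668]
eef_rot: [0.05, 3.141, 0.0]
contact_force: [0.1, 0.0, 0.8]
gripper_width: 0.0852
grip_force: 0.0
```

Call:
move_arm:
  commands:
    - [1, 0, 0, 0, 0, 0, 0]
    - [1, 0, 0, 0, 0, 0, 0]

```text
t: 16.82
position: [0.5118, 0.0974, 0.2668]
eef_rot: [0.055, 3.14, 0.001]
contact_force: [0.2, 0.1, -0.8]
gripper_width: 0.0853
grip_force: 0.0
```

```bash
python3 - <<'E'
from wm import *
from plan import plan
plan()
c=optics.calibration('wrist'); p,d=optics.capture('wrist'); np.savez('w5.npz',p=p,d=d,c=np.array(c,dtype=object)); save('w5.png',p)
C=cloud("wrist",d,c); Z=C[...,2]
X,Y=C[...,0],C[...,1]
rectm((abs(Z-.08)<.008)&(X<.53),.08,c,"cassette",300)
w=(X>.53)&(Y<.1)
hsv=cv2.cvtColor(p,cv2.COLOR_RGB2HSV).astype(int); H,S,V=[hsv[...,i] for i in range(3)]
rectm((H>60)&(H<90)&(S>110)&w,.004,c,"green",40,True)
rectm((abs(Z-.041)<.005)&w,.041,c,"cheeks",60)
rectm((abs(Z-.116)<.005)&w,.116,c,"post",30)
t,dt=optics.capture('top'); C=cloud("top",dt); Z=C[...,2]; X,Y=C[...,0],C[...,1]
q=C[(abs(X-.494)<.09)&(abs(Y-.38)<.09)&(Z>.02)&(Z<.06)]; print("case",len(q),q.mean(0).round(3))
E
```

```text
at [0.5118 0.0974 0.2668] psi 88.0 j1,j6 [4. 6.] t 16.8 w 0.0853
cassette px 111 124 n 3912 ctr [435.8 -73.8] size [30.  99.2] ang 86.9
cassette px 436 140 n 3803 ctr [459.4 201. ] size [99.4 28.2] ang 4.3
cassette px 286 141 n 2582 ctr [456.4  73.5] size [99.5 18.5] ang 7.9
cassette px 14 193 n 1519 ctr [ 479.7 -179.7] size [82.1 24.1] ang 12.0
green px 222 291 n 4951 ctr [640.1 -18.1] size [122.6 148.4] ang 80.1
cheeks px 184 252 n 119 ctr [563.2 -39.4] size [30.   4.5] ang 80.8
cheeks px 252 261 n 110 ctr [574.9  28.6] size [28.1  4.2] ang 80.0
cheeks px 161 301 n 540 ctr [618.5 -72.2] size [ 8.2 97.6] ang 80.1
cheeks px 204 307 n 395 ctr [625.5 -26.6] size [ 5.9 98. ] ang 79.9
cheeks px 225 307 n 510 ctr [629.4  -4.3] size [ 7.9 96.9] ang 80.4
cheeks px 269 314 n 468 ctr [637.6  41.2] size [ 6.6 98.2] ang 80.1
cheeks px 79 325 n 213 ctr [ 647.  -172.3] size [37.4 21. ] ang 34.0
cheeks px 243 361 n 224 ctr [694.4   7.3] size [27.9 20.2] ang 66.5
post px 230 400 n 117 ctr [686.7   9.4] size [16.2  8.8] ang 80.9
post px 229 415 n 402 ctr [704.6   6. ] size [22.9 22.1] ang 80.8
case 488 [0.494 0.376 0.036]
```

View pics/w5.png

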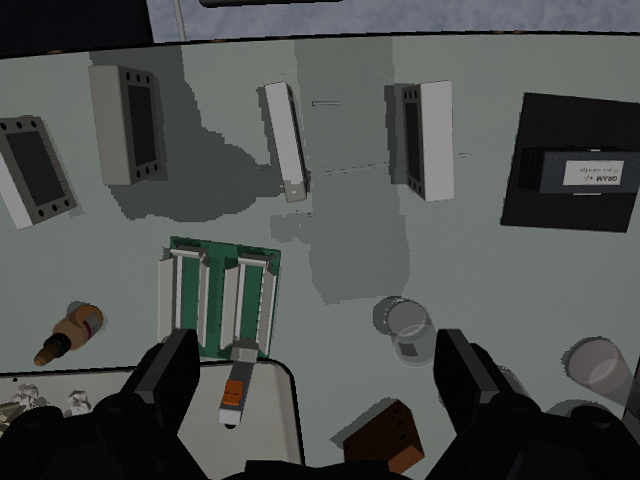

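The view shows the case flat on the mat at (582,170). The cassettes are at (428,140), (286,141), (125,124) and (35,170), and the green rack is at (222,300). Green slot 1 is at (633,18) mm and slot 2 at (621,-49) mm, yaw -9.9°. Now cassette A, at (459,201) mm.

```bash
python3 - <<'E'
from plan import *
plan((.4594,.2013,.13,94.4,30),(.4594,.2013,.02,94.4,25))
E
```

```text
at [0.5115 0.0989 0.2664] psi 88.16 j1,j6 [4. 6.] t 16.9 w 0.0858
  turn 1 x [ 0.0002  0.     -0.0347]
  shift 6 x [0.0147 0.0354 0.0455]  total [0.0882 0.2122 0.2729]
  shift 5 x [0.    0.    0.044]  total [0.   0.   0.22]
```

Call:
move_arm:
  commands:
    - [1, 0, 0, 0, 0, 0, -0.0355]
    - [1, 0.0147, 0.035, 0.0455, 0, 0, 0]
    - [1, 0.0147, 0.035, 0.0455, 0, 0, 0]
    - [1, 0.0147, 0.035, 0.0455, 0, 0, 0]
    - [1, 0.0147, 0.035, 0.0455, 0, 0, 0]
    - [1, 0.0147, 0.035, 0.0455, 0, 0, 0]
    - [1, 0.0147, 0.035, 0.0455, 0, 0, 0]
    - [1, 0, 0, 0, 0, 0, 0]
    - [1, 0, 0, 0, 0, 0, 0]

```text
t: 17.67
position: [0.4572, 0.2007, 0.1287]
eef_rot: [0.13, -3.136, 0.002]
contact_force: [0.0, -0.7, 0.1]
gripper_width: 0.0856
grip_force: 0.0
```

```bash
python3 - <<'E'
from plan import *
plan((.4594,.2013,.018,94.4,25))
E
```

```text
at [0.4572 0.2007 0.1287] psi 94.76 j1,j6 [16. 12.] t 17.7 w 0.0856
  turn 1 x [-0.0003 -0.0011  0.002 ]
  shift 5 x [-0.0009  0.0002  0.0443]  total [-0.0045  0.0009  0.2214]
```

Call:
move_arm:
  commands:
    - [1, -0.0045, 0.001, 0.04, 0, 0, 0.002]
    - [1, 0, 0, 0.04, 0, 0, 0]
    - [1, 0, 0, 0.04, 0, 0, 0]
    - [1, 0, 0, 0.04, 0, 0, 0]
    - [1, 0, 0, 0.04, 0, 0, 0]
    - [1, 0, 0, 0.02, 0, 0, 0]
    - [1, 0, 0, 0, 0, 0, 0]
    - [-1, 0, 0, 0, 0, 0, 0]
    - [-1, 0, 0, 0, 0, 0, 0]
    - [-1, 0, 0, 0, 0, 0, 0]
    - [-1, 0, 0, 0, 0, 0, 0]
    - [-1, 0, 0, 0, 0, 0, 0]

```text
t: 18.67
position: [0.4623, 0.2007, 0.0208]
eef_rot: [-0.115, 3.138, 0.001]
contact_force: [0.1, -0.2, 5.4]
gripper_width: 0.0257
grip_force: 22.4
```

Call:
move_arm:
  commands:
    - [-1, 0, 0, 0, 0, 0, 0]
    - [-1, 0, 0, 0, 0, 0, 0]
    - [-1, 0, 0, 0, 0, 0, 0]
    - [-1, 0, 0, 0, 0, 0, 0]

```text
t: 19.0
position: [0.4624, 0.2007, 0.0209]
eef_rot: [-0.115, 3.138, 0.001]
contact_force: [-0.8, 0.6, 5.6]
gripper_width: 0.0253
grip_force: 59.1
```

It reads 25.3 mm, so A is thick. Lift, then measure how it sits in the grip.

Call:
move_arm:
  commands:
    - [-1, 0, 0, -0.02, 0, 0, 0]
    - [-1, 0, 0, -0.04, 0, 0, 0]
    - [-1, 0, 0, -0.06, 0, 0, 0]
    - [-1, 0, 0, -0.06, 0, 0, 0]
    - [-1, 0, 0, -0.06, 0, 0, 0]
    - [-1, 0, 0, -0.06, 0, 0, 0]
    - [-1, 0, 0, -0.03, 0, 0, 0]
    - [-1, 0, 0, 0, 0, 0, 0]
    - [-1, 0, 0, 0, 0, 0, 0]

```text
t: 19.75
position: [0.4619, 0.2004, 0.1854]
eef_rot: [-0.115, 3.138, 0.001]
contact_force: [-0.2, -1.1, -2.0]
gripper_width: 0.0249
grip_force: 59.3
```

```bash
cat > held.py <<'E'
from wm import *
from plan import plan
def held(fn):
    """pose of the held cassette's top face in the tool frame, by colour and depth from the wrist view"""
    s=state(); c=optics.calibration('wrist'); p,d=optics.capture('wrist'); save(fn,cv2.resize(p,(480,360)))
    C=cloud("wrist",d,c); T=R.from_rotvec(s["eef_rot"]).inv().apply((C-s["position"]).reshape(-1,3)).reshape(C.shape)
    h=cv2.cvtColor(p,cv2.COLOR_RGB2HSV)
    box=(abs(T[...,0])<.08)&(abs(T[...,1])<.02)&(d>0)
    q=box&(h[...,2]>110)&(h[...,1]<60)&(T[...,2]<0.02)&(T[...,2]>-.1)
    t=T[q]; ztop=np.percentile(t[:,2],3)
    # vertical end faces etc: extents of points lying at the top
    top=t[t[:,2]<ztop+.006]; x=top[:,0]
    print("n",len(t),len(top),"ztop(tool)",round(float(ztop),4),"x ext",np.percentile(x,[0.5,99.5]).round(4),"y ext",np.percentile(top[:,1],[1,99]).round(4))
    # end of cassette nearest the camera (+x)
    e=t[t[:,0]>x.max()-.01]; print("z along end",np.percentile(e[:,2],[2,98]).round(3))
    return T,q
E
python3 - <<'E'
from held import *
plan(); held('w6.png')
E
```

```text
at [0.4619 0.2004 0.1854] psi 94.19 j1,j6 [16. 12.] t 19.8 w 0.0249
n 7293 7293 ztop(tool) -0.0609 x ext [-0.0374  0.0517] y ext [-0.0124  0.012 ]
z along end [-0.061 -0.058]
```

View pics/w6.png

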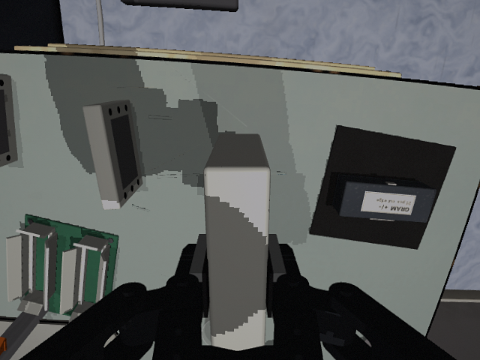

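A sits square in the grip: near end 51.7 mm from the TCP, top 61 mm behind it, so its lower edge is about 20.5 mm below the reported TCP. Next, over green slot 1.

```bash
python3 - <<'E'
from plan import *
plan((.56,.08,.19,80.1,30),(.6344,.0181,.15,80.1,30),(.6344,.0181,.08,80.1,25))
E
```

```text
at [0.4609 0.2001 0.1841] psi 94.19 j1,j6 [16. 12.] t 19.8 w 0.0251
  turn 3 x [-0.     -0.0001  0.0261]
  shift 6 x [-0.0394 -0.0338 -0.002 ]  total [-0.2366 -0.2025 -0.0119]
  shift 4 x [-0.042  -0.0241  0.02  ]  total [-0.1679 -0.0964  0.08  ]
  shift 3 x [0.     0.     0.0467]  total [0.   0.   0.14]
```

Call:
move_arm:
  commands:
    - [-1, 0, 0, 0, 0, 0, 0.0261]
    - [-1, 0, 0, 0, 0, 0, 0.0261]
    - [-1, 0, 0, 0, 0, 0, 0.0261]
    - [-1, -0.0394, -0.0338, -0.002, 0, 0, 0]
    - [-1, -0.0394, -0.0338, -0.002, 0, 0, 0]
    - [-1, -0.0394, -0.0338, -0.002, 0, 0, 0]
    - [-1, -0.0394, -0.0338, -0.002, 0, 0, 0]
    - [-1, -0.0394, -0.0338, -0.002, 0, 0, 0]
    - [-1, -0.0394, -0.0338, -0.002, 0, 0, 0]
    - [-1, 0, 0, 0, 0, 0, 0]

```text
t: 20.63
position: [0.5619, 0.0763, 0.1881]
eef_rot: [-0.278, -3.127, 0.004]
contact_force: [0.9, 0.1, -1.2]
gripper_width: 0.0251
grip_force: 59.4
```

Call:
move_arm:
  commands:
    - [-1, -0.042, -0.0241, 0.01, 0, 0, 0]
    - [-1, -0.042, -0.0241, 0.01, 0, 0, 0]
    - [-1, -0.042, -0.0241, 0.01, 0, 0, 0]
    - [-1, -0.042, -0.0241, 0.01, 0, 0, 0]
    - [-1, 0, 0, 0, 0, 0, 0]
    - [-1, 0, 0, 0, 0, 0, 0]
    - [-1, 0, 0, 0, 0, 0, 0]

```text
t: 21.22
position: [0.6333, 0.0188, 0.1691]
eef_rot: [-0.271, -3.126, -0.001]
contact_force: [-0.3, 0.3, -1.7]
gripper_width: 0.0256
grip_force: 59.4
```

```bash
python3 - <<'E'
from plan import *
plan((.6344,.0181,.08,80.1,25))
E
```

```text
at [0.6333 0.0188 0.1691] psi 80.1 j1,j6 [-4.  6.] t 21.2 w 0.0256
  turn 1 x [ 0.     -0.0013  0.    ]
  shift 4 x [-0.0006 -0.0002  0.0446]  total [-0.0025 -0.0009  0.1782]
```

Call:
move_arm:
  commands:
    - [-1, -0.0022, -0.001, 0.04, 0, 0, 0]
    - [-1, 0, 0, 0.04, 0, 0, 0]
    - [-1, 0, 0, 0.04, 0, 0, 0]
    - [-1, 0, 0, 0.04, 0, 0, 0]
    - [-1, 0, 0, 0.018, 0, 0, 0]
    - [-1, 0, 0, 0, 0, 0, 0]
    - [-1, 0, 0, 0, 0, 0, 0]

```text
t: 21.8
position: [0.6348, 0.0182, 0.0819]
eef_rot: [-0.27, -3.128, -0.0]
contact_force: [-0.6, 0.2, -1.3]
gripper_width: 0.0252
grip_force: 59.3
```

```bash
python3 - <<'E'
from held import *
plan((.6344,.0181,.045,80.1,10))
T,q=held('w7.png')
E
```

```text
at [0.6348 0.0182 0.0819] psi 80.14 j1,j6 [-4.  6.] t 21.8 w 0.0252
  shift 4 x [ 0.0002 -0.0001  0.0185]  total [ 0.0007 -0.0004  0.0738]
n 7860 7860 ztop(tool) -0.0609 x ext [-0.0376  0.0517] y ext [-0.0126  0.0118]
z along end [-0.061 -0.059]
```

View pics/w7.png

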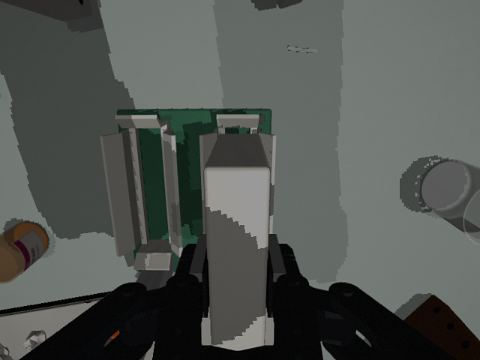

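The cassette at (238,250) is centred between slot 1's cheeks at columns 205 and 272. Pressing down in steps.

Call:
move_arm:
  commands:
    - [-1, 0, 0, 0.012, 0, 0, 0]
    - [-1, 0, 0, 0.012, 0, 0, 0]
    - [-1, 0, 0, 0.012, 0, 0, 0]
    - [-1, 0, 0, 0.012, 0, 0, 0]
    - [-1, 0, 0, 0.006, 0, 0, 0]
    - [-1, 0, 0, 0, 0, 0, 0]

```text
t: 22.35
position: [0.6349, 0.0175, 0.0536]
eef_rot: [-0.271, -3.128, -0.0]
contact_force: [-1.5, -1.1, -2.7]
gripper_width: 0.025
grip_force: 59.4
```

Call:
move_arm:
  commands:
    - [-1, 0, 0, 0.008, 0, 0, 0]
    - [-1, 0, 0, 0.008, 0, 0, 0]
    - [-1, 0, 0, 0.008, 0, 0, 0]
    - [-1, 0, 0, 0, 0, 0, 0]

```text
t: 22.68
position: [0.6357, 0.0175, 0.042]
eef_rot: [-0.271, -3.129, -0.0]
contact_force: [-0.8, 0.8, -1.8]
gripper_width: 0.025
grip_force: 59.4
```

Call:
move_arm:
  commands:
    - [-1, 0, 0, 0.006, 0, 0, 0]
    - [-1, 0, 0, 0.006, 0, 0, 0]
    - [-1, 0, 0, 0.004, 0, 0, 0]
    - [-1, 0, 0, 0, 0, 0, 0]

```text
t: 23.02
position: [0.6359, 0.0175, 0.0344]
eef_rot: [-0.271, -3.13, -0.0]
contact_force: [0.8, -0.1, -2.3]
gripper_width: 0.0248
grip_force: 59.4
```

Call:
move_arm:
  commands:
    - [-1, 0, 0, 0.004, 0, 0, 0]
    - [-1, 0, 0, 0.003, 0, 0, 0]
    - [-1, 0, 0, 0, 0, 0, 0]

```text
t: 23.27
position: [0.6366, 0.0174, 0.0329]
eef_rot: [0.271, 3.128, 0.0]
contact_force: [-2.8, 0.1, 5.8]
gripper_width: 0.0247
grip_force: 60.1
```

Call:
move_arm:
  commands:
    - [-1, 0, 0, 0.004, 0, 0, 0]
    - [-1, 0, 0, 0, 0, 0, 0]

```text
t: 23.43
position: [0.6368, 0.0175, 0.0329]
eef_rot: [0.271, 3.127, -0.0]
contact_force: [-7.1, 0.8, 15.7]
gripper_width: 0.0254
grip_force: 61.5
```

Call:
move_arm:
  commands:
    - [0.1, 0, 0, 0, 0, 0, 0]
    - [0.1, 0, 0, 0, 0, 0, 0]
    - [0.1, 0, 0, 0, 0, 0, 0]
    - [0.1, 0, 0, -0.02, 0, 0, 0]
    - [0.1, 0, 0, -0.06, 0, 0, 0]
    - [0.1, 0, 0, -0.06, 0, 0, 0]
    - [0.1, 0, 0, -0.06, 0, 0, 0]
    - [0.1, 0, 0, -0.06, 0, 0, 0]
    - [0.1, 0, 0, -0.06, 0, 0, 0]
    - [0.1, 0.04, 0, -0.06, 0, 0, 0]
    - [0.1, 0.06, 0, 0, 0, 0, 0]
    - [0.1, 0.06, 0, 0, 0, 0, 0]

```text
t: 24.43
position: [0.5588, 0.031, 0.2224]
eef_rot: [0.271, 3.123, 0.001]
contact_force: [0.4, 0.5, 0.4]
gripper_width: 0.0471
grip_force: 0.0
```

```bash
cat > chk.py <<'E'
from wm import *
from plan import plan
def chk(slots,yaw,ns=("top","scene")):
    """height of the cassette top over each slot (mm world), and orange catch offset from slot centre along rack x"""
    a=np.radians(yaw); ex=np.array([np.cos(a),np.sin(a)]); ey=np.array([-ex[1],ex[0]])
    for n in ns:
        c=optics.calibration(n); p,d=optics.capture(n); C=cloud(n,d,c); np.savez("last_%s.npz"%n,p=p,d=d,c=np.array(c,dtype=object))
        h=cv2.cvtColor(p,cv2.COLOR_RGB2HSV).astype(int)
        for k,s in enumerate(slots):
            r=C[...,:2]-np.array(s); x=r@ex; y=r@ey
            m=(abs(x)<.045)&(abs(y)<.012)&(d>0)&(C[...,2]<.14); zt=np.median(C[m][C[m][:,2]>.05,2]) if (m&(C[...,2]>.05)).sum()>10 else None
            m2=m&(C[...,2]>.06); 
            o=(h[...,0]<18)&(h[...,1]>150)&(h[...,2]>90)&(x>.02)&(x<.09)&(abs(y)<.02)&(C[...,2]>.07)
            print(n,"slot",k+1,"top z",zt,"top-face y",np.median(y[m2]).round(4) if m2.sum()>10 else None,"orange n",o.sum(),"x",np.percentile(x[o],[2,50,98]).round(4) if o.sum()>3 else None)
GREEN=[(.6329,.0184),(.6213,-.0494)]; BLUE=[(.4970,-.3414),(.5094,-.4100)]
E
python3 - <<'E'
from chk import *
plan((.45,-.074,.2,87.5,30))
chk(GREEN,-9.9)
E
```

```text
at [0.5588 0.031  0.2224] psi 80.06 j1,j6 [-3.  7.] t 24.4 w 0.0471
  turn 2 x [ 0.0001  0.001  -0.0207]
  shift 6 x [ 0.0347 -0.0366  0.0075]  total [ 0.2083 -0.2194  0.0447]
top slot 1 top z None top-face y None orange n 0 x None
top slot 2 top z None top-face y None orange n 36 x [0.0496 0.057  0.0663]
scene slot 1 top z 0.09015666821762502 top-face y -0.0053 orange n 54 x [0.0488 0.0551 0.0679]
scene slot 2 top z None top-face y None orange n 52 x [0.0474 0.0556 0.0698]
```

Slot 1 reads top at 90 mm with its orange catch level with the empty slot's, so A is home and snapped. Next is cassette C, at (436,-74) mm.

```bash
python3 - <<'E'
from plan import *
plan((.436,-.074,.13,87.5,30),(.436,-.074,.02,87.5,25))
E
```

```text
at [0.5516 0.0322 0.2195] psi 80.14 j1,j6 [-3.  7.] t 24.5 w 0.0471
  turn 2 x [ 0.     -0.0008 -0.0204]
  shift 7 x [ 0.0317 -0.0318  0.0256]  total [ 0.2218 -0.2223  0.1791]
  shift 5 x [0.    0.    0.044]  total [0.   0.   0.22]
```

Call:
move_arm:
  commands:
    - [1, 0, 0, 0, 0, 0, -0.0204]
    - [1, 0, 0, 0, 0, 0, -0.0204]
    - [1, 0.0317, -0.0318, 0.0256, 0, 0, 0]
    - [1, 0.0317, -0.0318, 0.0256, 0, 0, 0]
    - [1, 0.0317, -0.0318, 0.0256, 0, 0, 0]
    - [1, 0.0317, -0.0318, 0.0256, 0, 0, 0]
    - [1, 0.0317, -0.0318, 0.0256, 0, 0, 0]
    - [1, 0.0317, -0.0318, 0.0256, 0, 0, 0]
    - [1, 0.0317, -0.0318, 0.0256, 0, 0, 0]
    - [1, 0, 0, 0, 0, 0, 0]
    - [1, 0, 0, 0, 0, 0, 0]

```text
t: 25.45
position: [0.4406, -0.0754, 0.1295]
eef_rot: [-0.073, -3.14, -0.001]
contact_force: [-0.6, -0.5, -0.5]
gripper_width: 0.0854
grip_force: 0.0
```

```bash
python3 - <<'E'
from plan import *
plan((.437,-.074,.02,87.5,25))
E
```

```text
at [ 0.4406 -0.0754  0.1295] psi 87.32 j1,j6 [-18. -15.] t 25.4 w 0.0854
  turn 1 x [ 0.0002 -0.0004 -0.001 ]
  shift 5 x [0.0015 0.0005 0.0438]  total [0.0073 0.0025 0.219 ]
```

Call:
move_arm:
  commands:
    - [1, 0.0075, 0.0025, 0.04, 0, 0, -0.001]
    - [1, 0, 0, 0.04, 0, 0, 0]
    - [1, 0, 0, 0.04, 0, 0, 0]
    - [1, 0, 0, 0.04, 0, 0, 0]
    - [1, 0, 0, 0.04, 0, 0, 0]
    - [1, 0, 0, 0.018, 0, 0, 0]
    - [1, 0, 0, 0, 0, 0, 0]
    - [-1, 0, 0, 0, 0, 0, 0]
    - [-1, 0, 0, 0, 0, 0, 0]
    - [-1, 0, 0, 0, 0, 0, 0]
    - [-1, 0, 0, 0, 0, 0, 0]
    - [-1, 0, 0, 0, 0, 0, 0]

```text
t: 26.45
position: [0.4385, -0.074, 0.0216]
eef_rot: [0.065, 3.139, -0.001]
contact_force: [-0.5, -0.4, 4.9]
gripper_width: 0.0258
grip_force: 25.1
```

Call:
move_arm:
  commands:
    - [-1, 0, 0, 0, 0, 0, 0]
    - [-1, 0, 0, 0, 0, 0, 0]
    - [-1, 0, 0, 0, 0, 0, 0]
    - [-1, 0, 0, 0, 0, 0, 0]

```text
t: 26.78
position: [0.4385, -0.0741, 0.0217]
eef_rot: [0.066, 3.139, -0.001]
contact_force: [-1.2, 0.2, 6.1]
gripper_width: 0.0249
grip_force: 59.7
```

Call:
move_arm:
  commands:
    - [-1, 0, 0, -0.02, 0, 0, 0]
    - [-1, 0, 0, -0.04, 0, 0, 0]
    - [-1, 0, 0, -0.06, 0, 0, 0]
    - [-1, 0, 0, -0.06, 0, 0, 0]
    - [-1, 0, 0, -0.06, 0, 0, 0]
    - [-1, 0, 0, -0.06, 0, 0, 0]
    - [-1, 0, 0, -0.04, 0, 0, 0]
    - [-1, 0, 0, 0, 0, 0, 0]
    - [-1, 0, 0, 0, 0, 0, 0]

```text
t: 27.53
position: [0.4382, -0.0737, 0.191]
eef_rot: [0.065, 3.139, -0.0]
contact_force: [-0.4, -0.6, -2.6]
gripper_width: 0.0252
grip_force: 59.3
```

```bash
python3 - <<'E'
from held import *
held('w8.png'); plan((.55,-.06,.2,80.1,30),(.6228,-.0497,.17,80.1,30))
E
```

```text
n 9120 9120 ztop(tool) -0.0601 x ext [-0.0382  0.052 ] y ext [-0.012   0.0122]
z along end [-0.06  -0.058]
at [ 0.437  -0.0733  0.1897] psi 87.62 j1,j6 [-18. -15.] t 27.6 w 0.0251
  turn 2 x [ 0.0001 -0.0002  0.0209]
  shift 4 x [-0.0545  0.0163 -0.0052]  total [-0.218   0.0651 -0.0207]
  shift 3 x [-0.0466  0.0151  0.02  ]  total [-0.1399  0.0453  0.06  ]
```

C reads 24.9 mm, also thick. Moving over green slot 2.

Call:
move_arm:
  commands:
    - [-1, 0, 0, 0, 0, 0, 0.0209]
    - [-1, 0, 0, 0, 0, 0, 0.0209]
    - [-1, -0.0545, 0.0163, -0.005, 0, 0, 0]
    - [-1, -0.0545, 0.0163, -0.005, 0, 0, 0]
    - [-1, -0.0545, 0.0163, -0.005, 0, 0, 0]
    - [-1, -0.0545, 0.0163, -0.005, 0, 0, 0]
    - [-1, -0.0466, 0.0151, 0.02, 0, 0, 0]
    - [-1, -0.0466, 0.0151, 0.02, 0, 0, 0]
    - [-1, -0.0466, 0.0151, 0.02, 0, 0, 0]
    - [-1, 0, 0, 0, 0, 0, 0]
    - [-1, 0, 0, 0, 0, 0, 0]

```text
t: 28.5
position: [0.6217, -0.0493, 0.1662]
eef_rot: [-0.27, -3.123, -0.001]
contact_force: [-0.3, 0.0, -2.1]
gripper_width: 0.025
grip_force: 59.6
```

```bash
python3 - <<'E'
from plan import *
plan((.623,-.0497,.08,80.1,25))
E
```

```text
at [ 0.6217 -0.0493  0.1662] psi 80.13 j1,j6 [-10.  -0.] t 28.5 w 0.025
  turn 1 x [ 0.     -0.0024  0.0002]
  shift 4 x [-0.0007 -0.0001  0.0431]  total [-0.0028 -0.0003  0.1725]
```

Call:
move_arm:
  commands:
    - [-1, -0.0026, 0, 0.043, 0, 0, 0]
    - [-1, 0, 0, 0.043, 0, 0, 0]
    - [-1, 0, 0, 0.043, 0, 0, 0]
    - [-1, 0, 0, 0.043, 0, 0, 0]
    - [-1, 0, 0, 0, 0, 0, 0]
    - [-1, 0, 0, 0, 0, 0, 0]
    - [-1, 0, 0, 0, 0, 0, 0]

```text
t: 29.08
position: [0.624, -0.0502, 0.0856]
eef_rot: [-0.272, -3.129, -0.0]
contact_force: [-0.5, 0.1, -2.5]
gripper_width: 0.0248
grip_force: 59.7
```

```bash
python3 - <<'E'
from plan import *
plan((.623,-.0497,.045,80.1,25))
E
```

```text
at [ 0.624  -0.0502  0.0856] psi 80.08 j1,j6 [-10.  -0.] t 29.1 w 0.0248
  shift 2 x [0.0011 0.0003 0.0406]  total [0.0021 0.0007 0.0812]
```

Call:
move_arm:
  commands:
    - [-1, 0.002, 0.001, 0.012, 0, 0, 0]
    - [-1, 0, 0, 0.014, 0, 0, 0]
    - [-1, 0, 0, 0.014, 0, 0, 0]
    - [-1, 0, 0, 0.014, 0, 0, 0]
    - [-1, 0, 0, 0.012, 0, 0, 0]
    - [-1, 0, 0, 0, 0, 0, 0]

```text
t: 29.58
position: [0.6236, -0.0494, 0.0505]
eef_rot: [-0.271, -3.129, -0.0]
contact_force: [0.2, 0.1, -3.2]
gripper_width: 0.0253
grip_force: 59.7
```

Call:
move_arm:
  commands:
    - [-1, 0, 0, 0.008, 0, 0, 0]
    - [-1, 0, 0, 0.008, 0, 0, 0]
    - [-1, 0, 0, 0.008, 0, 0, 0]
    - [-1, 0, 0, 0.006, 0, 0, 0]
    - [-1, 0, 0, 0, 0, 0, 0]

```text
t: 30.0
position: [0.6239, -0.0495, 0.0361]
eef_rot: [0.271, 3.13, 0.0]
contact_force: [0.7, 0.5, -4.4]
gripper_width: 0.0255
grip_force: 59.6
```

Call:
move_arm:
  commands:
    - [-1, 0, 0, 0.006, 0, 0, 0]
    - [-1, 0, 0, 0.004, 0, 0, 0]
    - [-1, 0, 0, 0.003, 0, 0, 0]
    - [-1, 0, 0, 0, 0, 0, 0]

```text
t: 30.33
position: [0.6245, -0.0497, 0.0337]
eef_rot: [0.271, 3.127, -0.001]
contact_force: [-6.2, 0.4, 16.7]
gripper_width: 0.0251
grip_force: 61.9
```

Call:
move_arm:
  commands:
    - [0.1, 0, 0, 0, 0, 0, 0]
    - [0.1, 0, 0, 0, 0, 0, 0]
    - [0.1, 0, 0, 0, 0, 0, 0]
    - [0.1, 0, 0, -0.02, 0, 0, 0]
    - [0.1, 0, 0, -0.06, 0, 0, 0]
    - [0.1, 0, 0, -0.06, 0, 0, 0]
    - [0.1, 0, 0, -0.06, 0, 0, 0]
    - [0.1, 0, 0, -0.06, 0, 0, 0]
    - [0.1, 0, 0, -0.06, 0, 0, 0]
    - [0.1, 0.05, 0, -0.05, 0, 0, 0]
    - [0.1, 0.06, 0, 0, 0, 0, 0]
    - [0.1, 0.06, 0, 0, 0, 0, 0]

```text
t: 31.33
position: [0.5411, -0.0351, 0.2179]
eef_rot: [0.271, 3.125, -0.001]
contact_force: [0.1, 0.5, 0.1]
gripper_width: 0.0467
grip_force: 0.0
```

```bash
python3 - <<'E'
from chk import *
chk(GREEN,-9.9,("scene",))
plan((.457,.0742,.13,97.8,30))
E
```

```text
scene slot 1 top z 0.0892470683536074 top-face y -0.0069 orange n 54 x [0.0488 0.0554 0.0682]
scene slot 2 top z 0.09075922227283761 top-face y -0.0014 orange n 55 x [0.0478 0.0558 0.0687]
at [ 0.5318 -0.033   0.2154] psi 80.13 j1,j6 [-10.  -1.] t 31.4 w 0.0474
  turn 3 x [ 0.0001 -0.0007 -0.0327]
  shift 6 x [0.0199 0.0388 0.0285]  total [0.1192 0.2327 0.1708]
```

Both green slots are seated and snapped. Next is the thin-looking cassette B, at (456,74) mm.

Call:
move_arm:
  commands:
    - [1, 0, 0, 0, 0, 0, -0.0327]
    - [1, 0, 0, 0, 0, 0, -0.0327]
    - [1, 0, 0, 0, 0, 0, -0.0327]
    - [1, 0.0199, 0.0388, 0.0285, 0, 0, 0]
    - [1, 0.0199, 0.0388, 0.0285, 0, 0, 0]
    - [1, 0.0199, 0.0388, 0.0285, 0, 0, 0]
    - [1, 0.0199, 0.0388, 0.0285, 0, 0, 0]
    - [1, 0.0199, 0.0388, 0.0285, 0, 0, 0]
    - [1, 0.0199, 0.0388, 0.0285, 0, 0, 0]
    - [1, 0, 0, 0, 0, 0, 0]
    - [1, 0, 0, 0, 0, 0, 0]

```text
t: 32.3
position: [0.4638, 0.073, 0.1294]
eef_rot: [0.215, -3.132, 0.0]
contact_force: [0.4, -0.3, 0.1]
gripper_width: 0.0853
grip_force: 0.0
```

```bash
python3 - <<'E'
from plan import *
plan((.457,.0742,.02,97.8,25))
E
```

```text
at [0.4638 0.073  0.1294] psi 97.86 j1,j6 [ 1. -7.] t 32.3 w 0.0853
  shift 5 x [0.0026 0.0008 0.0438]  total [0.0132 0.0042 0.2189]
```

Call:
move_arm:
  commands:
    - [1, 0.013, 0.004, 0.04, 0, 0, 0]
    - [1, 0, 0, 0.04, 0, 0, 0]
    - [1, 0, 0, 0.04, 0, 0, 0]
    - [1, 0, 0, 0.04, 0, 0, 0]
    - [1, 0, 0, 0.04, 0, 0, 0]
    - [1, 0, 0, 0.018, 0, 0, 0]
    - [1, 0, 0, 0, 0, 0, 0]
    - [-1, 0, 0, 0, 0, 0, 0]
    - [-1, 0, 0, 0, 0, 0, 0]
    - [-1, 0, 0, 0, 0, 0, 0]
    - [-1, 0, 0, 0, 0, 0, 0]
    - [-1, 0, 0, 0, 0, 0, 0]

```text
t: 33.3
position: [0.4592, 0.0736, 0.0216]
eef_rot: [-0.212, 3.133, -0.0]
contact_force: [0.0, 0.4, 0.1]
gripper_width: 0.0258
grip_force: 0.0
```

Call:
move_arm:
  commands:
    - [-1, 0, 0, 0, 0, 0, 0]
    - [-1, 0, 0, 0, 0, 0, 0]
    - [-1, 0, 0, 0, 0, 0, 0]
    - [-1, 0, 0, 0, 0, 0, 0]

```text
t: 33.63
position: [0.4593, 0.0737, 0.0216]
eef_rot: [-0.212, 3.133, 0.0]
contact_force: [-0.3, 0.3, 5.9]
gripper_width: 0.0169
grip_force: 59.6
```

Call:
move_arm:
  commands:
    - [-1, 0, 0, -0.02, 0, 0, 0]
    - [-1, 0, 0, -0.04, 0, 0, 0]
    - [-1, 0, 0, -0.06, 0, 0, 0]
    - [-1, 0, 0, -0.06, 0, 0, 0]
    - [-1, 0, 0, -0.06, 0, 0, 0]
    - [-1, 0, 0, -0.06, 0, 0, 0]
    - [-1, 0, 0, -0.06, 0, 0, 0]
    - [-1, 0, 0, 0, 0, 0, 0]
    - [-1, 0, 0, 0, 0, 0, 0]

```text
t: 34.38
position: [0.4596, 0.0736, 0.2019]
eef_rot: [-0.212, 3.131, -0.0]
contact_force: [-0.4, -0.1, -2.6]
gripper_width: 0.0177
grip_force: 58.9
```

```bash
python3 - <<'E'
from held import *
held('w9.png'); plan((.45,-.22,.2,97.8,30),(.5112,-.4096,.2,100.1,30))
E
```

```text
n 4464 4464 ztop(tool) -0.0601 x ext [-0.0384  0.0516] y ext [-0.0082  0.0082]
z along end [-0.06  -0.058]
at [0.4582 0.0735 0.2002] psi 97.75 j1,j6 [ 1. -6.] t 34.4 w 0.0172
  shift 10 x [ 0.0096 -0.0579  0.    ]  total [ 9.590e-02 -5.794e-01  4.000e-04]
  turn 1 x [ 0.      0.     -0.0128]
  shift 7 x [-0.0077 -0.0564  0.    ]  total [-0.054  -0.3948  0.    ]
```

B reads 17 mm, so it is thin. Carrying it to blue slot 2.

Call:
move_arm:
  commands:
    - [-1, 0.0096, -0.0579, 0, 0, 0, 0]
    - [-1, 0.0096, -0.0579, 0, 0, 0, 0]
    - [-1, 0.0096, -0.0579, 0, 0, 0, 0]
    - [-1, 0.0096, -0.0579, 0, 0, 0, 0]
    - [-1, 0.0096, -0.0579, 0, 0, 0, 0]
    - [-1, 0.0096, -0.0579, 0, 0, 0, 0]
    - [-1, 0.0096, -0.0579, 0, 0, 0, 0]
    - [-1, 0.0096, -0.0579, 0, 0, 0, 0]
    - [-1, 0.0096, -0.0579, 0, 0, 0, 0]
    - [-1, 0.0096, -0.0579, 0, 0, 0, 0]
    - [-1, 0, 0, 0, 0, 0, -0.013]

```text
t: 35.35
position: [0.4485, -0.224, 0.1979]
eef_rot: [0.269, -3.126, 0.0]
contact_force: [0.9, -0.0, -2.3]
gripper_width: 0.0172
grip_force: 59.5
```

Call:
move_arm:
  commands:
    - [-1, -0.0077, -0.0564, 0, 0, 0, 0]
    - [-1, -0.0077, -0.0564, 0, 0, 0, 0]
    - [-1, -0.0077, -0.0564, 0, 0, 0, 0]
    - [-1, -0.0077, -0.0564, 0, 0, 0, 0]
    - [-1, -0.0077, -0.0564, 0, 0, 0, 0]
    - [-1, -0.0077, -0.0564, 0, 0, 0, 0]
    - [-1, -0.0077, -0.0564, 0, 0, 0, 0]
    - [-1, 0, 0, 0, 0, 0, 0]
    - [-1, 0, 0, 0, 0, 0, 0]

```text
t: 36.1
position: [0.5099, -0.4096, 0.1967]
eef_rot: [0.273, -3.126, -0.007]
contact_force: [0.5, -0.3, -1.3]
gripper_width: 0.017
grip_force: 60.0
```

```bash
python3 - <<'E'
from held import *
plan((.5111,-.4097,.08,100.1,25))
E
```

```text
at [ 0.5099 -0.4096  0.1967] psi 100.0 j1,j6 [-44. -54.] t 36.1 w 0.017
  turn 1 x [ 0.0016 -0.0011 -0.0006]
  shift 5 x [-0.0005 -0.0001  0.0467]  total [-0.0024 -0.0007  0.2333]
```

Call:
move_arm:
  commands:
    - [-1, -0.0024, -0.0007, 0.046, 0, 0, 0]
    - [-1, 0, 0, 0.046, 0, 0, 0]
    - [-1, 0, 0, 0.046, 0, 0, 0]
    - [-1, 0, 0, 0.046, 0, 0, 0]
    - [-1, 0, 0, 0.046, 0, 0, 0]
    - [-1, 0, 0, 0, 0, 0, 0]
    - [-1, 0, 0, 0, 0, 0, 0]
    - [-1, 0, 0, 0, 0, 0, 0]

```text
t: 36.77
position: [0.5119, -0.4088, 0.0863]
eef_rot: [0.277, -3.129, -0.001]
contact_force: [-2.0, -0.0, -1.8]
gripper_width: 0.0169
grip_force: 60.0
```

```bash
python3 - <<'E'
from held import *
plan((.5111,-.4097,.045,100.1,25)); held("w10.png")
E
```

```text
at [ 0.5119 -0.4088  0.0863] psi 100.12 j1,j6 [-44. -54.] t 36.8 w 0.0169
  shift 2 x [ 0.0009 -0.0008  0.0413]  total [ 0.0019 -0.0015  0.0827]
n 2739 2729 ztop(tool) -0.0599 x ext [-0.039   0.0502] y ext [-0.008   0.0083]
z along end [-0.06  -0.058]
```

View pics/w10.png

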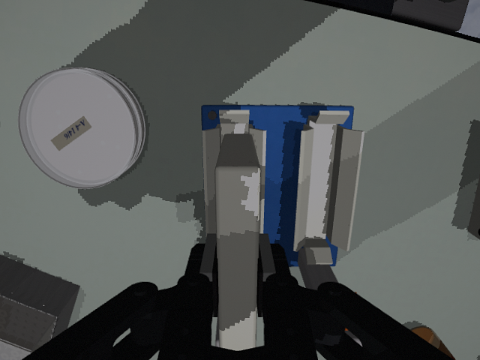

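The cassette at (238,250) lies over blue slot 2, a millimetre or two to the right of the slot centre (234). I'll correct that and press.

Call:
move_arm:
  commands:
    - [-1, 0.001, -0.0022, 0.012, 0, 0, 0]
    - [-1, 0, 0, 0.014, 0, 0, 0]
    - [-1, 0, 0, 0.014, 0, 0, 0]
    - [-1, 0, 0, 0.014, 0, 0, 0]
    - [-1, 0, 0, 0.012, 0, 0, 0]
    - [-1, 0, 0, 0, 0, 0, 0]

```text
t: 37.32
position: [0.5109, -0.4097, 0.0506]
eef_rot: [0.276, -3.127, -0.004]
contact_force: [-0.8, 0.3, -2.9]
gripper_width: 0.017
grip_force: 60.0
```

Call:
move_arm:
  commands:
    - [-1, 0, 0, 0.008, 0, 0, 0]
    - [-1, 0, 0, 0.008, 0, 0, 0]
    - [-1, 0, 0, 0.006, 0, 0, 0]
    - [-1, 0, 0, 0, 0, 0, 0]

```text
t: 37.65
position: [0.5116, -0.4104, 0.0409]
eef_rot: [0.276, -3.129, -0.001]
contact_force: [-1.6, -0.4, -3.0]
gripper_width: 0.0174
grip_force: 60.0
```

Call:
move_arm:
  commands:
    - [-1, 0, 0, 0.006, 0, 0, 0]
    - [-1, 0, 0, 0.005, 0, 0, 0]
    - [-1, 0, 0, 0.004, 0, 0, 0]
    - [-1, 0, 0, 0, 0, 0, 0]

```text
t: 37.98
position: [0.5122, -0.4105, 0.0339]
eef_rot: [-0.276, 3.129, 0.001]
contact_force: [0.5, -0.4, -2.8]
gripper_width: 0.0172
grip_force: 60.2
```

Call:
move_arm:
  commands:
    - [-1, 0, 0, 0.003, 0, 0, 0]
    - [-1, 0, 0, 0.003, 0, 0, 0]
    - [-1, 0, 0, 0, 0, 0, 0]

```text
t: 38.23
position: [0.5124, -0.4108, 0.0336]
eef_rot: [-0.276, 3.128, -0.002]
contact_force: [-3.8, 3.2, 9.0]
gripper_width: 0.0168
grip_force: 61.8
```

Call:
move_arm:
  commands:
    - [-1, 0, 0, 0.003, 0, 0, 0]
    - [-1, 0, 0, 0, 0, 0, 0]
    - [0.1, 0, 0, 0, 0, 0, 0]
    - [0.1, 0, 0, 0, 0, 0, 0]
    - [0.1, 0, 0, 0, 0, 0, 0]
    - [0.1, 0, 0, -0.02, 0, 0, 0]
    - [0.1, 0, 0, -0.06, 0, 0, 0]
    - [0.1, 0, 0, -0.06, 0, 0, 0]
    - [0.1, 0, 0, -0.06, 0, 0, 0]
    - [0.1, 0, 0, -0.06, 0, 0, 0]
    - [0.1, 0, 0, -0.06, 0, 0, 0]
    - [0.1, 0, 0, 0, 0, 0, 0]

```text
t: 39.23
position: [0.5147, -0.4132, 0.1978]
eef_rot: [-0.276, 3.122, -0.014]
contact_force: [0.1, -0.9, 0.9]
gripper_width: 0.0471
grip_force: 0.0
```

```bash
python3 - <<'E'
from chk import *
plan((.4726,-.1848,.19,101.9,30),(.4726,-.1848,.13,101.9,30))
E
```

```text
at [ 0.5147 -0.4132  0.1978] psi 100.09 j1,j6 [-44. -54.] t 39.2 w 0.0471
  turn 1 x [-0.0031  0.0022 -0.01  ]
  shift 8 x [-0.0015  0.058   0.002 ]  total [-0.0119  0.4644  0.0156]
  shift 2 x [0.   0.   0.06]  total [0.   0.   0.12]
```

Call:
move_arm:
  commands:
    - [1, 0, 0, 0, 0, 0, -0.01]
    - [1, -0.0015, 0.058, 0.002, 0, 0, 0]
    - [1, -0.0015, 0.058, 0.002, 0, 0, 0]
    - [1, -0.0015, 0.058, 0.002, 0, 0, 0]
    - [1, -0.0015, 0.058, 0.002, 0, 0, 0]
    - [1, -0.0015, 0.058, 0.002, 0, 0, 0]
    - [1, -0.0015, 0.058, 0.002, 0, 0, 0]
    - [1, -0.0015, 0.058, 0.002, 0, 0, 0]
    - [1, -0.0015, 0.058, 0.002, 0, 0, 0]
    - [1, 0, 0, 0.05, 0, 0, 0]
    - [1, 0, 0, 0, 0, 0, 0]
    - [1, 0, 0, 0, 0, 0, 0]

```text
t: 40.23
position: [0.469, -0.1818, 0.1562]
eef_rot: [0.326, -3.122, -0.002]
contact_force: [-0.3, 0.1, 0.1]
gripper_width: 0.0857
grip_force: 0.0
```

```bash
python3 - <<'E'
from chk import *
plan((.4726,-.1848,.02,101.9,25))
chk(BLUE,10.1)
E
```

```text
at [ 0.469  -0.1818  0.1562] psi 101.92 j1,j6 [-28. -40.] t 40.2 w 0.0857
  turn 1 x [ 0.0005 -0.0006  0.0001]
  shift 6 x [-0.001  -0.0012  0.0454]  total [-0.0058 -0.0073  0.2723]
top slot 1 top z None top-face y None orange n 0 x None
top slot 2 top z 0.08951188146386169 top-face y 0.0032 orange n 32 x [0.049  0.0569 0.0645]
scene slot 1 top z None top-face y None orange n 83 x [0.0469 0.0534 0.0637]
scene slot 2 top z 0.09206029348167194 top-face y -0.0022 orange n 83 x [0.0465 0.0525 0.0635]
```

Blue slot 2 is home and snapped. Now cassette D.

Call:
move_arm:
  commands:
    - [1, -0.006, -0.0073, 0.045, 0, 0, 0]
    - [1, 0, 0, 0.045, 0, 0, 0]
    - [1, 0, 0, 0.045, 0, 0, 0]
    - [1, 0, 0, 0.045, 0, 0, 0]
    - [1, 0, 0, 0.045, 0, 0, 0]
    - [1, 0, 0, 0.045, 0, 0, 0]
    - [1, 0, 0, 0, 0, 0, 0]
    - [-1, 0, 0, 0, 0, 0, 0]
    - [-1, 0, 0, 0, 0, 0, 0]
    - [-1, 0, 0, 0, 0, 0, 0]
    - [-1, 0, 0, 0, 0, 0, 0]
    - [-1, 0, 0, 0, 0, 0, 0]

```text
t: 41.33
position: [0.4748, -0.186, 0.0231]
eef_rot: [-0.325, 3.123, -0.002]
contact_force: [-0.5, -0.3, -0.4]
gripper_width: 0.0256
grip_force: 0.0
```

Call:
move_arm:
  commands:
    - [-1, 0, 0, 0, 0, 0, 0]
    - [-1, 0, 0, 0, 0, 0, 0]
    - [-1, 0, 0, 0, 0, 0, 0]
    - [-1, 0, 0, 0, 0, 0, 0]

```text
t: 41.67
position: [0.4746, -0.1856, 0.0229]
eef_rot: [-0.326, 3.123, -0.001]
contact_force: [-0.5, 1.5, 6.9]
gripper_width: 0.0174
grip_force: 59.1
```

Call:
move_arm:
  commands:
    - [-1, 0, 0, -0.02, 0, 0, 0]
    - [-1, 0, 0, -0.04, 0, 0, 0]
    - [-1, 0, 0, -0.06, 0, 0, 0]
    - [-1, 0, 0, -0.06, 0, 0, 0]
    - [-1, 0, 0, -0.06, 0, 0, 0]
    - [-1, 0, 0, -0.06, 0, 0, 0]
    - [-1, 0, 0, -0.06, 0, 0, 0]
    - [-1, 0, 0, 0, 0, 0, 0]
    - [-1, 0, 0, 0, 0, 0, 0]

```text
t: 42.42
position: [0.4749, -0.186, 0.2037]
eef_rot: [-0.325, 3.121, -0.004]
contact_force: [-0.0, -0.2, -3.3]
gripper_width: 0.0168
grip_force: 59.0
```

```bash
python3 - <<'E'
from held import *
held('w11.png'); plan((.4987,-.3411,.2,100.1,30))
E
```

```text
n 4343 4343 ztop(tool) -0.0587 x ext [-0.0401  0.052 ] y ext [-0.0083  0.0082]
z along end [-0.059 -0.056]
at [ 0.4737 -0.1854  0.2018] psi 101.89 j1,j6 [-29. -40.] t 42.5 w 0.0168
  turn 1 x [-0.0001  0.0001  0.01  ]
  shift 6 x [ 0.0009 -0.0526  0.0006]  total [ 0.0053 -0.3154  0.0036]
```

D reads 17 mm, thin. Moving to blue slot 1.

Call:
move_arm:
  commands:
    - [-1, 0, 0, 0, 0, 0, 0.01]
    - [-1, 0.0009, -0.0526, 0, 0, 0, 0]
    - [-1, 0.0009, -0.0526, 0, 0, 0, 0]
    - [-1, 0.0009, -0.0526, 0, 0, 0, 0]
    - [-1, 0.0009, -0.0526, 0, 0, 0, 0]
    - [-1, 0.0009, -0.0526, 0, 0, 0, 0]
    - [-1, 0.0009, -0.0526, 0, 0, 0, 0]
    - [-1, 0, 0, 0, 0, 0, 0]
    - [-1, 0, 0, 0, 0, 0, 0]

```text
t: 43.22
position: [0.4974, -0.3413, 0.1988]
eef_rot: [0.273, -3.126, -0.006]
contact_force: [-0.7, 0.6, -3.3]
gripper_width: 0.0168
grip_force: 59.4
```

```bash
python3 - <<'E'
from held import *
plan((.499,-.3411,.085,100.1,25))
E
```

```text
at [ 0.4974 -0.3413  0.1988] psi 99.98 j1,j6 [-40. -50.] t 43.2 w 0.0168
  turn 1 x [ 0.0013 -0.001  -0.0006]
  shift 5 x [-0.0007 -0.      0.0455]  total [-3.300e-03 -1.000e-04  2.276e-01]
```

Call:
move_arm:
  commands:
    - [-1, -0.003, -0.001, 0.0455, 0, 0, -0.0005]
    - [-1, 0, 0, 0.0455, 0, 0, 0]
    - [-1, 0, 0, 0.0455, 0, 0, 0]
    - [-1, 0, 0, 0.0455, 0, 0, 0]
    - [-1, 0, 0, 0.0455, 0, 0, 0]
    - [-1, 0, 0, 0, 0, 0, 0]
    - [-1, 0, 0, 0, 0, 0, 0]
    - [-1, 0, 0, 0, 0, 0, 0]

```text
t: 43.88
position: [0.5, -0.3407, 0.0885]
eef_rot: [0.28, -3.128, -0.001]
contact_force: [-0.5, 0.4, -2.2]
gripper_width: 0.0169
grip_force: 59.5
```

```bash
python3 - <<'E'
from held import *
plan((.499,-.3411,.05,100.1,25))
E
```

```text
at [ 0.5    -0.3407  0.0885] psi 100.22 j1,j6 [-40. -50.] t 43.9 w 0.0169
  shift 2 x [ 0.001  -0.0003  0.0385]  total [ 0.0021 -0.0005  0.0771]
```

Call:
move_arm:
  commands:
    - [-1, 0.002, -0.0015, 0.012, 0, 0, 0]
    - [-1, 0, 0, 0.014, 0, 0, 0]
    - [-1, 0, 0, 0.014, 0, 0, 0]
    - [-1, 0, 0, 0.014, 0, 0, 0]
    - [-1, 0, 0, 0.014, 0, 0, 0]
    - [-1, 0, 0, 0, 0, 0, 0]

```text
t: 44.38
position: [0.4983, -0.3415, 0.0519]
eef_rot: [0.278, -3.127, -0.004]
contact_force: [-1.1, -0.8, -3.7]
gripper_width: 0.0168
grip_force: 59.5
```

Call:
move_arm:
  commands:
    - [-1, 0, 0, 0.008, 0, 0, 0]
    - [-1, 0, 0, 0.008, 0, 0, 0]
    - [-1, 0, 0, 0.006, 0, 0, 0]
    - [-1, 0, 0, 0, 0, 0, 0]

```text
t: 44.72
position: [0.4991, -0.3421, 0.0423]
eef_rot: [0.279, -3.129, -0.001]
contact_force: [-0.8, 0.1, -2.0]
gripper_width: 0.0169
grip_force: 59.5
```

Call:
move_arm:
  commands:
    - [-1, 0, 0, 0.006, 0, 0, 0]
    - [-1, 0, 0, 0.003, 0, 0, 0]
    - [-1, 0, 0, 0, 0, 0, 0]

```text
t: 44.97
position: [0.4991, -0.3421, 0.038]
eef_rot: [0.279, -3.129, -0.001]
contact_force: [-0.9, 0.1, -4.0]
gripper_width: 0.0169
grip_force: 59.3
```

Call:
move_arm:
  commands:
    - [-1, 0, 0, 0.005, 0, 0, 0]
    - [-1, 0, 0, 0.004, 0, 0, 0]
    - [-1, 0, 0, 0.003, 0, 0, 0]
    - [-1, 0, 0, 0, 0, 0, 0]

```text
t: 45.3
position: [0.5001, -0.3426, 0.0349]
eef_rot: [-0.279, 3.127, -0.002]
contact_force: [-4.3, 3.0, 10.6]
gripper_width: 0.0171
grip_force: 61.6
```

Call:
move_arm:
  commands:
    - [-1, 0, 0, 0.003, 0, 0, 0]
    - [-1, 0, 0, 0, 0, 0, 0]
    - [0.1, 0, 0, 0, 0, 0, 0]
    - [0.1, 0, 0, 0, 0, 0, 0]
    - [0.1, 0, 0, 0, 0, 0, 0]
    - [0.1, 0, 0, -0.02, 0, 0, 0]
    - [0.1, 0, 0, -0.06, 0, 0, 0]
    - [0.1, 0, 0, -0.06, 0, 0, 0]
    - [0.1, 0, 0, -0.06, 0, 0, 0]
    - [0.1, 0, 0, -0.06, 0, 0, 0]
    - [0.1, 0, 0, -0.06, 0, 0, 0]
    - [0.1, 0, 0, -0.04, 0, 0, 0]

```text
t: 46.3
position: [0.5003, -0.343, 0.215]
eef_rot: [-0.279, 3.126, -0.004]
contact_force: [-0.4, 0.3, -0.3]
gripper_width: 0.0468
grip_force: 0.0
```

Call:
move_arm:
  commands:
    - [0.1, 0.02, 0.06, -0.01, 0, 0, 0]
    - [0.1, 0.02, 0.06, -0.01, 0, 0, 0]
    - [0.1, 0.02, 0.06, -0.01, 0, 0, 0]
    - [0.1, 0.02, 0.06, -0.01, 0, 0, 0]
    - [0.1, 0.02, 0.06, -0.01, 0, 0, 0]
    - [0.1, 0.02, 0.06, -0.01, 0, 0, 0]
    - [0.1, 0, 0.06, -0.01, 0, 0, 0]
    - [0.1, 0, 0.06, -0.01, 0, 0, 0]
    - [0.1, 0, 0.06, -0.01, 0, 0, 0]
    - [0.1, 0, 0, 0, 0, 0, 0]

```text
t: 47.13
position: [0.3916, -0.0834, 0.2578]
eef_rot: [-0.286, 3.127, 0.002]
contact_force: [-1.4, 0.0, -0.8]
gripper_width: 0.0469
grip_force: 0.0
```

```bash
python3 - <<'E'
from chk import *
plan()
chk(BLUE,10.1); chk(GREEN,-9.9)
z=np.load("last_top.npz",allow_pickle=True); p,d=z["p"],z["d"]; C=cloud("top",d); X,Y,Z=[C[...,i] for i in range(3)]
m=(X>.42)&(X<.57)&(Y>.3)&(Y<.46)&(Z>.025)&(Z<.06); print("case",m.sum(),C[m].mean(0).round(3),np.percentile(Z[m],[5,95]).round(3))
s=np.load("last_scene.npz",allow_pickle=True)["p"]
save("fin.png",np.vstack([cv2.resize(p[195:325,160:500],(780,298)),cv2.resize(s[200:380,140:500],(780,300))[:290]]))
E
```

```text
at [ 0.3916 -0.0834  0.2578] psi 100.44 j1,j6 [-21. -32.] t 47.1 w 0.0469
top slot 1 top z 0.08972512329175863 top-face y 0.0053 orange n 31 x [0.0485 0.0561 0.0657]
top slot 2 top z 0.08908829315153499 top-face y 0.0056 orange n 31 x [0.0489 0.0573 0.0645]
scene slot 1 top z 0.09224745698777831 top-face y -0.0044 orange n 81 x [0.0469 0.054  0.0654]
scene slot 2 top z 0.09208632302078812 top-face y -0.0022 orange n 86 x [0.0453 0.0524 0.0675]
top slot 1 top z 0.09152045043915513 top-face y 0.0001 orange n 33 x [0.0491 0.0561 0.0662]
top slot 2 top z 0.09125103907136367 top-face y 0.0001 orange n 37 x [0.0492 0.0561 0.0665]
scene slot 1 top z 0.08974060798244754 top-face y -0.0054 orange n 56 x [0.0469 0.0559 0.0685]
scene slot 2 top z 0.09099327269624835 top-face y -0.0017 orange n 54 x [0.0493 0.0554 0.0691]
case 519 [0.458 0.383 0.036] [0.032 0.04 ]
```

View pics/fin.png

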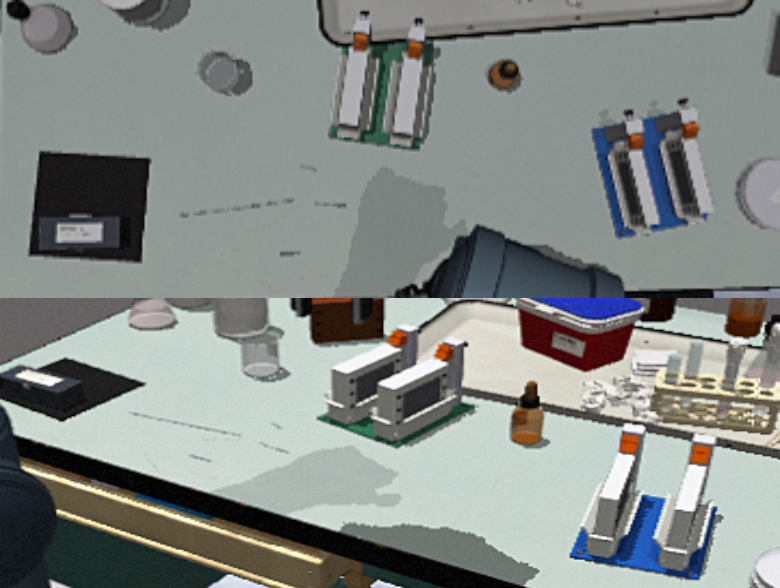

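All four cassettes sit level in their slots with the orange catches over their ends (upper half at (360,42), (415,47), (636,143), (690,130)). The case was knocked a few centimetres but still lies flat, 36 mm off the mat centre and so within bounds, at (80,232). The beaker and dropper have not moved. Handing in.

```bash
python3 -c "
from h import *
print(hand_in())"
```

```text
the job is handed in; nothing more can be done
None
```

The job is handed in but the hand-in returned no verdict; in the last pictures both thick cassettes are home in the green rack and both thin ones in the blue rack with all four catches snapped out, the slide case lies flat on the mat, and the beaker and dropper bottle stand where they were.

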